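# Lay the pump on its sloped rest against the end bumper

## Task

Fit the black bumper down over the two brass pegs at the low end of the green pump rest, fully home, and let go of it. Then lay the red pump along the slope in both saddles of the rest, handle at the high end, with the nose of its head touching the bumper. Set both parts down rather than dropping them, and leave the jar, lube bottle, mug and bolt tool where they are.

Things in the scene. Friction and masses are not known exactly. Their poses are not given: they have to be found in the camera images.
- rest: Fixed pump rest: wooden base 265 x 80 x 12 mm (local x -185 to +80) with two green V-saddles, a low aluminium ledge with two brass pegs and a green end wall. Origin on the table under the laid barrel's middle; local +x to the high end, z up. Saddles at local x -43.5 and +43.5 mm, each 10 mm thick, V mouth 57 mm wide, arm tips 10 mm above the barrel's axis; between them is free room for fingers.
- rest_mid (a point): Where pump_mid lies when the pump is in the saddles with its nose on the bumper: 85 mm above the rest's origin. The laid barrel's axis passes here in the rest's x-z plane, rising towards local +x at 0.262 rad (15 deg). Axes as the rest's.
- rest_pegs (a point): Midpoint between the feet of the pegs, on top of the ledge, at local (-144, 0, 20) mm of the rest; the bumper's origin belongs here. Pegs upright, 8 mm thick, 14 mm high, tapered tips, at 13 mm to either side along local y. Behind (local x -168 to -178) is the end wall, 70 mm wide, top 62 mm above the table: grip the bumper across its 50 mm width (along y).
- bumper: Black hard silicone block standing upright, 40 (x) x 50 (y) x 60 (z) mm, origin at the centre of its underside. Two square pockets 12 x 12 mm, 18 mm deep, in the underside at y = -13 and +13 mm take the pegs; either way round is good. About 0.18 kg.
- pump: Red bicycle hand pump lying along its local x, axis at z = 22 mm, 0.25 kg. Origin under the barrel's middle, level with its underside. Round red barrel 30 mm thick, x -75 to +71 mm; black square head 44 x 44 mm, x -115 to -75, with grey domed nose to x -128; steel rod, then square red handle 44 x 44 mm with black bands, x +85 to +145. Balances near the barrel's middle.
- pump_mid (a point): On the barrel's axis, above the pump's origin by 22 mm.
- pump_nose (a point): Tip of the domed nose at the head end, on the axis, 128 mm from pump_mid.
- jar: Glass jar with steel lid, 66 mm thick, 90 mm high; origin under its centre. Leave it.
- lube: White lube bottle with yellow cap, 44 mm thick, 120 mm high; origin under its centre. Leave it.
- bolt_tool: Flat steel chainring bolt tool, 157 x 26 x 6 mm, lying along its x. Leave it.
- mug: Blue mug, 80 mm thick, 90 mm high. Leave it.
Mind the look-alikes: they are no part of the job. What is meant by the bumper is not white, and is the larger of those in its own colour.

How it is judged:
By the outcome, as a careful person would: the job done as asked, in the order asked, and still so for the second after the job is handed in, with the robot touching nothing.
It also fails if it takes over 67 s, if anything falls off the work surface, if the arm or the gripper's body presses on something with over 40 N, if the wrist force passes 120 N, or if a joint passes its speed limit or range.

## Robot

A 6-joint arm with a two-finger parallel gripper is mounted at the origin on the work surface. World frame = base frame: x ahead of the robot, y to its left, z up, the work surface at z = 0. Lengths are in m, angles in rad, forces in N, time in s.
With the tool pointing down it reaches from about 0.325 to 1 m from the base axis. Payload 5.1 kg.
Tool frame: the origin (TCP) lies midway between the tips of the shut fingers; the grasp point (between the pads) lies 19 mm behind it; y points along the fingers, z is the direction in which the jaws open and shut, and the axes are right-handed (so a half turn about y gives the same grasp; the last joint's range is limited). The gripper opens to 85 mm and grips with 20 to 120 N. Pads are 22 mm wide; open, the fingers measure 114 mm over their backs; the gripper's body (76 mm by 85 mm) begins 54 mm behind the grasp point. The pads swing forward as they close: fully open they stand 13 mm farther back than shut.
Start: joints at [-1.323, 0.124, 1.65, -0, 1.367, -0.083], TCP at [0.211, -0.615, 0.231] pointing down, gripper open.
Joint ranges: [-2.61, 2.61], [-1.02, 2.33], [0.03, 2.71], [-1.35, 4.49], [0.32, 2.68], [-2.91, 2.91]. Speed limits (rad/s): [2.57, 2.57, 3.14, 3.14, 3.14, 3.14].

## Interface

Orientations are given as [roll, pitch, yaw] about the fixed x, y, z axes, in that order (R = Rz(yaw) Ry(pitch) Rx(roll)).
In Python, from bench import env gives the robot as it stands. The module is installed in compiled form; this text tells all that it offers.
- The arm moves only by the tool drive_tool, never from a script. Its argument "rows" is a list of rows, each an object of numbers: "fingers": the gripper command: -1 is fully open, 1 is shut, values between are in proportion; "x", "y", "z": the shift along the tool's x, y, z scaled (see below); "yaw": the turn about the tool's y scaled (see below). In form: [{"fingers": .., "x": .., "y": .., "z": .., "yaw": ..}, ...]. A call has exactly 8 rows; each row is the pose to reach, as a shift and turn from the pose commanded when the call began, along the tool's axes at that moment; what a row does not reach only later rows make up. The controller multiplies each number of a shift by 0.1 m and each number of a turn by pi/2 rad. A row lasts 1/8 s, in which the tool goes at most 62.5 mm and 10.7 degrees, less where a joint would pass 70% of its speed; a pose out of reach is approached as far as the arm can. A call with a number of a shift or a turn outside -1 to 1 is refused whole. A call with a gripper value outside its range is refused whole. The fingers move at their own pace and stop on an object; "squeeze" is the grip in N (left out, the last holds). Time passes only in rows, so rows that repeat a pose let the fingers close, or fill a call up. It gives the time, the measured TCP pose, the force and the opening at its end, in the units of the state.
- env.get_obs(): the state, without advancing time (a new reading comes with each control period).
- env.read_camera(name): name is "scene" or "top" or "wrist"; returns the picture (480x640x3 uint8, red, green, blue); there is no depth.
- env.camera_model(name): a dict with "fx", "fy", "cx", "cy" (pixels), "distortion" ([k1, k2, p1, p2, k3] as OpenCV has them; the pictures are not rectified), "rvec" (rotation vector, rad) and "tvec" (3), from world to camera coordinates, as OpenCV has them. Camera axes: x right, y down, z forward; pixel columns grow to the right and rows downward; lengths in m; the calibration is good to about 2 mm. A picture is of the moment at which its call begins: read the wrist's pose just before it. camera_model takes no time and is no camera call; for the wrist camera it gives the pose at the moment of the call.
- env.hand_in(): hands the job in, once; it reports no verdict.
The state is a dict: "time_s": time; "joint_pos": joint angles; "dq": joint speeds; "joint_efforts": joint torques, N m; "ee_pos": TCP position; "ee_rot": TCP orientation; "wrist_force": force on the tool from outside, world axes, zero at the start; "torque": the same for the moment, N m; "width": finger opening in m.
Only numpy, scipy, OpenCV 4.12 (cv2) and the standard library are available. Lean on these libraries where they do the work, as an engineer would, in place of code of your own. Each camera call takes 0.05 s, during which the arm holds its last target. There are 200 camera calls.

## Working session

There is one attempt and no reset: what is moved stays moved. The work goes in short steps, Python scripts to look and compute and a tool call to move; the robot and the scene stay as the last step left them, time stands still between calls to the robot, and variables do not carry over. Pictures are saved under pics/ and viewed, about 8 in all and at most 12, crops included, and the job is handed in when it is done.

Besides the shell and the picture viewer there is one more tool, called after ">>>" by a JSON object that holds its "name" and its "arguments". drive_tool: Moves the arm, as the interface text tells. Shifts and turns lie within -1 to 1; 1 stands for 0.1 m of shift or pi/2 rad of turn. Its arguments: {"type":"object","properties":{"rows":{"type":"array"},"squeeze":{"type":"number"}},"required":["rows"]}

```bash
mkdir -p pics; cat > h.py <<'E'
import numpy as np,cv2
from bench import env
from scipy.spatial.transform import Rotation as R
def cm(n):
    m=env.camera_model(n);K=np.array([[m['fx'],0,m['cx']],[0,m['fy'],m['cy']],[0,0,1.]])
    return K,np.array(m['distortion'],float),np.array(m['rvec'],float).ravel(),np.array(m['tvec'],float).ravel()
def ground(M,uv,z):
    K,d,r,t=M;Rm=cv2.Rodrigues(r)[0];p=cv2.undistortPoints(np.array(uv,float).reshape(-1,1,2),K,d).reshape(-1,2)
    D=np.c_[p,np.ones(len(p))]@Rm;c=-Rm.T@t
    s=(np.broadcast_to(z,len(p))-c[2])/D[:,2];return c+s[:,None]*D
def proj(M,P):
    K,d,r,t=M;return cv2.projectPoints(np.array(P,float).reshape(-1,1,3),r,t,K,d)[0].reshape(-1,2)
def snap(n,f):
    M=cm(n);im=env.read_camera(n);cv2.imwrite('pics/'+f,im[:,:,::-1]);return M,im
E
python3 - <<'E'
from h import *
np.set_printoptions(precision=4,suppress=True)
for n in('top','scene'):
    M,im=snap(n,n+'1.png');K,d,r,t=M;print(n,K[0,0],-cv2.Rodrigues(r)[0].T@t,cv2.Rodrigues(r)[0][2])
o=env.get_obs();print(o)
E
```

```text
top 492.3006818521225 [ 0.4004 -0.0693  1.053 ] [ 0.1547 -0.0178 -0.9878]
scene 610.3906057547238 [ 1.1383 -0.7013  0.9682] [-0.4913  0.5054 -0.7094]
{'time_s': 0.1, 'joint_pos': array([-1.3226,  0.1244,  1.6515, -0.    ,  1.3675, -0.0826]), 'dq': array([ 0.0018, -0.0005, -0.0029,  0.0025,  0.0011, -0.    ]), 'joint_efforts': array([  0.0006, -42.4932, -36.6652,  -0.0001,   0.0039,   0.    ]), 'ee_pos': array([ 0.211 , -0.6142,  0.2302]), 'ee_rot': array([-1.5727,  0.0002, -2.8108]), 'wrist_force': array([-0.8244,  0.4383,  0.1416]), 'torque': array([-0.0015, -0.029 , -0.0206]), 'width': 0.08532277815168374}
```

View pics/top1.png

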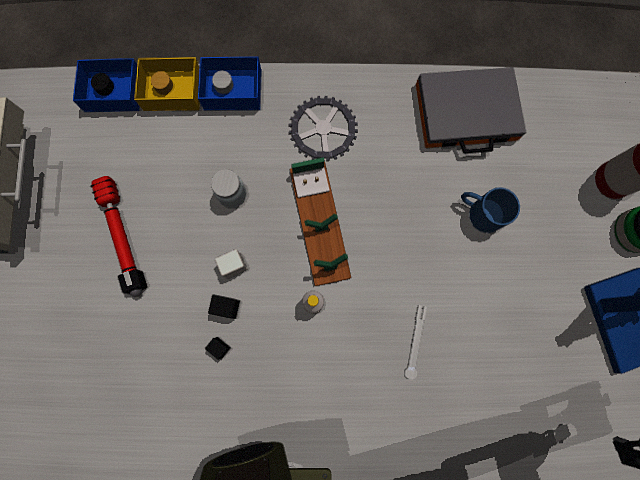

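View pics/scene1.png

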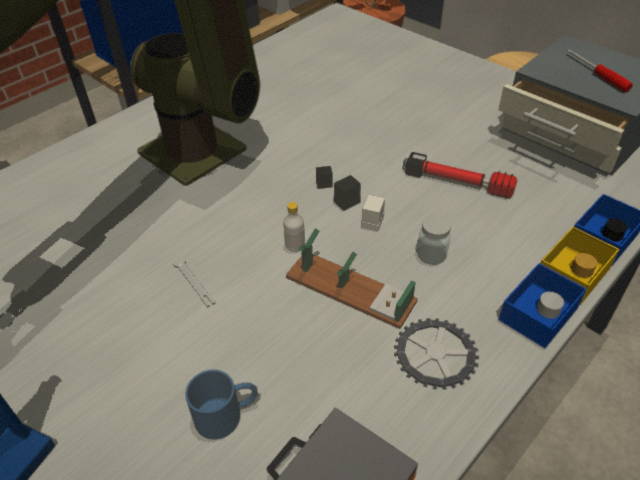

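```bash
python3 - <<'E'
from h import *
np.set_printoptions(precision=4,suppress=True)
im=cv2.imread('pics/top1.png');c=im[155:365,75:355];c=cv2.convertScaleAbs(cv2.resize(c,None,fx=2.8,fy=2.8,interpolation=cv2.INTER_CUBIC),alpha=1.5,beta=15);cv2.imwrite('pics/crop1.png',c)
M=cm('top')
def blob(mask,box):
    m=np.zeros(mask.shape,np.uint8);x0,y0,x1,y1=box;m[y0:y1,x0:x1]=mask[y0:y1,x0:x1]
    ys,xs=np.nonzero(m);return np.c_[xs,ys],m
f=im.astype(int);b,g,r=f[...,0],f[...,1],f[...,2]
# pump red
p,m=blob((r>110)&(g<60)&(b<60),(85,165,150,280));P=ground(M,p,0.022)[:,:2]
mu=P.mean(0);u=np.linalg.svd(P-mu)[2][0];s=(P-mu)@u;print('red ends',mu+u*s.min(),mu+u*s.max(),np.ptp(s),u)
p,m=blob((r<60)&(g<60)&(b<60),(200,285,245,330))
q=cv2.boxPoints(cv2.minAreaRect(p.astype(np.float32)));print('bumper px',q,ground(M,q,0.06))
n,l,st,ce=cv2.connectedComponentsWithStats(((r>60)&(r>b+35)&(g<r-15)).astype(np.uint8)*255)
p,m=blob((r>70)&(r>b+35)&(r<200),(285,150,360,290))
q=cv2.boxPoints(cv2.minAreaRect(p.astype(np.float32)));print('rest px',q,ground(M,q,0.012))
p,m=blob((r>180)&(b<90),(300,285,325,315));print('cap',p.mean(0),ground(M,[p.mean(0)],.12))
E
```

```text
red ends [0.7132 0.4016] [0.5087 0.3202] 0.2200602581502103 [-0.929 -0.37 ]
bumper px [[205.955  319.5281]
 [211.955  293.5281]
 [239.8539 299.9663]
 [233.8539 325.9663]] [[0.4064 0.1444 0.06  ]
 [0.4584 0.1338 0.06  ]
 [0.4457 0.0772 0.06  ]
 [0.3939 0.0881 0.06  ]]
rest px [[289.0451 168.2076]
 [325.2888 160.3285]
 [350.7581 277.4874]
 [314.5144 285.3665]] [[ 0.7362 -0.0167  0.012 ]
 [ 0.7546 -0.0964  0.012 ]
 [ 0.4957 -0.1499  0.012 ]
 [ 0.4789 -0.073   0.012 ]]
cap [312.5077 300.2462] [[ 0.4427 -0.0688  0.12  ]]
```

View pics/crop1.png

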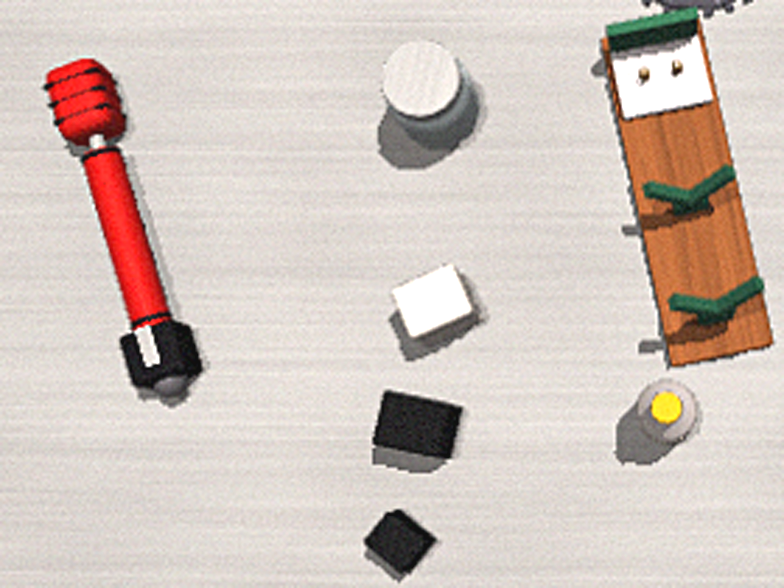

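>>> {"name": "drive_tool", "arguments": {"rows": [{"fingers": -1,"x": -0.09,"y": 0,"z": -0.12,"yaw": 0},{"fingers": -1,"x": -0.18,"y": 0,"z": -0.25,"yaw": 0},{"fingers": -1,"x": -0.27,"y": 0,"z": -0.37,"yaw": 0},{"fingers": -1,"x": -0.36,"y": 0,"z": -0.5,"yaw": 0},{"fingers": -1,"x": -0.45,"y": 0,"z": -0.62,"yaw": 0},{"fingers": -1,"x": -0.54,"y": 0,"z": -0.75,"yaw": 0},{"fingers": -1,"x": -0.63,"y": 0,"z": -0.87,"yaw": 0},{"fingers": -1,"x": -0.71,"y": 0,"z": -1,"yaw": 0}]}}

```text
time_s: 1.1
ee_pos: [0.2461, -0.4962, 0.2314]
ee_rot: [-1.571, 0.0, -2.811]
wrist_force: [0.4, -0.1, -0.0]
width: 0.0855
```

```bash
cat >> h.py <<'E'
def to(x,y,z,psi_deg):
    o=env.get_obs();r=o['ee_rot'];p=o['ee_pos'];Rt=R.from_euler('xyz',r).as_matrix()
    d=Rt.T@(np.array([x,y,z])-p)*10
    t=-((psi_deg-np.degrees(r[2])+180)%360-180)/90
    print('t',round(o['time_s'],2),'pos',p.round(4),'rpy',np.degrees(r).round(1),'F',o['wrist_force'].round(1),'w',round(o['width'],4),'q6',o['joint_pos'][5].round(2),'\n x,y,z shift',d.round(3),'yaw',round(t,3))
E
python3 -c "
from h import *
to(.425,.115,.23,-192.6)"
```

```text
t 1.1 pos [ 0.2461 -0.4962  0.2314] rpy [ -90.    0. -161.] F [ 0.4 -0.1 -0. ] w 0.0855 q6 0.03 
 x,y,z shift [-3.678  0.013 -5.199] yaw 0.351
```

>>> {"name": "drive_tool", "arguments": {"rows": [{"fingers": -1,"x": -0.09,"y": 0,"z": -0.12,"yaw": 0},{"fingers": -1,"x": -0.18,"y": 0,"z": -0.25,"yaw": 0},{"fingers": -1,"x": -0.27,"y": 0,"z": -0.37,"yaw": 0},{"fingers": -1,"x": -0.36,"y": 0,"z": -0.5,"yaw": 0},{"fingers": -1,"x": -0.45,"y": 0,"z": -0.62,"yaw": 0},{"fingers": -1,"x": -0.54,"y": 0,"z": -0.75,"yaw": 0},{"fingers": -1,"x": -0.63,"y": 0,"z": -0.87,"yaw": 0},{"fingers": -1,"x": -0.72,"y": 0,"z": -1,"yaw": 0}]}}

```text
time_s: 2.1
ee_pos: [0.2817, -0.3782, 0.2313]
ee_rot: [-1.571, 0.0, -2.811]
wrist_force: [0.4, 0.1, 0.1]
width: 0.0855
```

>>> {"name": "drive_tool", "arguments": {"rows": [{"fingers": -1,"x": -0.09,"y": 0,"z": -0.12,"yaw": 0},{"fingers": -1,"x": -0.18,"y": 0,"z": -0.25,"yaw": 0},{"fingers": -1,"x": -0.27,"y": 0,"z": -0.37,"yaw": 0},{"fingers": -1,"x": -0.36,"y": 0,"z": -0.5,"yaw": 0},{"fingers": -1,"x": -0.45,"y": 0,"z": -0.62,"yaw": 0},{"fingers": -1,"x": -0.54,"y": 0,"z": -0.75,"yaw": 0},{"fingers": -1,"x": -0.63,"y": 0,"z": -0.87,"yaw": 0},{"fingers": -1,"x": -0.72,"y": 0,"z": -1,"yaw": 0}]}}

```text
time_s: 3.1
ee_pos: [0.3173, -0.2602, 0.2313]
ee_rot: [-1.571, 0.0, -2.811]
wrist_force: [0.2, 0.2, 0.1]
width: 0.0854
```

>>> {"name": "drive_tool", "arguments": {"rows": [{"fingers": -1,"x": -0.09,"y": 0,"z": -0.12,"yaw": 0},{"fingers": -1,"x": -0.18,"y": 0,"z": -0.25,"yaw": 0},{"fingers": -1,"x": -0.27,"y": 0,"z": -0.37,"yaw": 0},{"fingers": -1,"x": -0.36,"y": 0,"z": -0.5,"yaw": 0},{"fingers": -1,"x": -0.45,"y": 0,"z": -0.62,"yaw": 0},{"fingers": -1,"x": -0.54,"y": 0,"z": -0.75,"yaw": 0},{"fingers": -1,"x": -0.63,"y": 0,"z": -0.87,"yaw": 0},{"fingers": -1,"x": -0.72,"y": 0,"z": -1,"yaw": 0}]}}

```text
time_s: 4.1
ee_pos: [0.3529, -0.1423, 0.2314]
ee_rot: [-1.571, 0.0, -2.811]
wrist_force: [-0.9, 0.2, -0.2]
width: 0.0854
```

>>> {"name": "drive_tool", "arguments": {"rows": [{"fingers": -1,"x": -0.09,"y": 0,"z": -0.12,"yaw": 0},{"fingers": -1,"x": -0.18,"y": 0,"z": -0.25,"yaw": 0},{"fingers": -1,"x": -0.27,"y": 0,"z": -0.37,"yaw": 0},{"fingers": -1,"x": -0.36,"y": 0,"z": -0.5,"yaw": 0},{"fingers": -1,"x": -0.45,"y": 0,"z": -0.62,"yaw": 0},{"fingers": -1,"x": -0.54,"y": 0,"z": -0.75,"yaw": 0},{"fingers": -1,"x": -0.63,"y": 0,"z": -0.87,"yaw": 0},{"fingers": -1,"x": -0.72,"y": 0,"z": -1,"yaw": 0}]}}

```text
time_s: 5.1
ee_pos: [0.3883, -0.0243, 0.2313]
ee_rot: [-1.571, 0.0, -2.811]
wrist_force: [0.2, -0.6, -0.6]
width: 0.0853
```

>>> {"name": "drive_tool", "arguments": {"rows": [{"fingers": -1,"x": -0.1,"y": 0,"z": -0.15,"yaw": 0.05},{"fingers": -1,"x": -0.2,"y": 0,"z": -0.3,"yaw": 0.1},{"fingers": -1,"x": -0.3,"y": 0,"z": -0.45,"yaw": 0.15},{"fingers": -1,"x": -0.4,"y": 0,"z": -0.6,"yaw": 0.2},{"fingers": -1,"x": -0.5,"y": 0,"z": -0.75,"yaw": 0.25},{"fingers": -1,"x": -0.6,"y": 0,"z": -0.88,"yaw": 0.3},{"fingers": -1,"x": -0.72,"y": 0,"z": -1,"yaw": 0.35},{"fingers": -1,"x": -0.8,"y": 0,"z": -1,"yaw": 0.35}]}}

```text
time_s: 6.1
ee_pos: [0.4315, 0.0963, 0.2313]
ee_rot: [-1.571, -0.0, 2.925]
wrist_force: [0.5, -0.7, -1.0]
width: 0.0856
```

```bash
python3 -c "
from h import *
to(.425,.115,.23,-192.6)
snap('wrist','w1.png')"
```

```text
t 6.1 pos [0.4315 0.0963 0.2313] rpy [-90.   -0.  167.6] F [ 0.5 -0.7 -1. ] w 0.0856 q6 1.89 
 x,y,z shift [ 0.103  0.013 -0.169] yaw 0.002
```

View pics/w1.png

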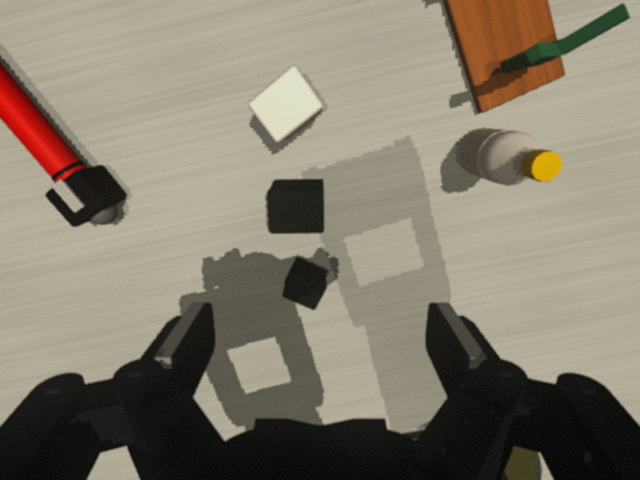

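```bash
cat >> h.py <<'E'
from scipy.optimize import minimize
def fitbox(views,p0,dims,zb=0.):
    a,b,h=dims;C=np.array([[i*a/2,j*b/2,k*h] for i in(-1,1) for j in(-1,1) for k in(0,1)])
    def cost(p):
        W=C@R.from_euler('z',p[2]).as_matrix().T+[p[0],p[1],zb];e=0
        for M,mask in views:
            s=np.zeros(mask.shape,np.uint8);hl=cv2.convexHull((proj(M,W)*16).astype(np.float32))
            cv2.fillConvexPoly(s,np.round(hl).astype(np.int32),255,cv2.LINE_AA,4)
            f=s/255.;e+=np.abs(f-mask).sum()/mask.sum()
        return e
    r=[minimize(cost,np.array(p0)+[0,0,d],method='Nelder-Mead',options=dict(initial_simplex=np.array(p0)+[0,0,d]+np.array([[0,0,0],[.02,0,0],[0,.02,0],[0,0,.2]]))) for d in(-.3,0,.3,.8,1.57)]
    return sorted([(round(q.fun,3),q.x.round(4)) for q in r],key=lambda q:q[0])
def dark(im,box,thr=70):
    m=np.zeros(im.shape[:2]);x0,y0,x1,y1=box;m[y0:y1,x0:x1]=im[y0:y1,x0:x1].max(2)<thr;return m
E
python3 - <<'E'
from h import *
M=cm('wrist');im=cv2.imread('pics/w1.png');m=dark(im,(255,172,335,240),45);print(m.sum(),im[140:172,300].max(1)[::8],im[205,262:345:6].max(1))
Mt=cm('top');it=cv2.imread('pics/top1.png');mt=dark(it,(203,290,245,324),45)
for v in([(M,m)],[(Mt,mt)],[(M,m),(Mt,mt)]):
  for r in fitbox(v,(.425,.11,-.2),(.04,.05,.06))[:2]:print(r)
E
```

```text
2743.0 [177 180 184 180] [182  40  34  35  33  36  42  33  33  35  35 142 142 147]
(np.float64(0.18), array([ 0.4345,  0.1159, -0.1626]))
(np.float64(0.18), array([ 0.4352,  0.1161, -0.1711]))
(np.float64(0.172), array([ 0.4336,  0.1143, -0.2036]))
(np.float64(0.173), array([ 0.4338,  0.1133, -0.2001]))
(np.float64(0.357), array([ 0.434 ,  0.1155, -0.1733]))
(np.float64(0.357), array([ 0.4337,  0.1157, -0.1867]))
```

```bash
python3 -c "
from h import *
to(.434,.115,.022,-190.3)"
```

```text
t 6.15 pos [0.4322 0.096  0.2313] rpy [-90.    0.  167.6] F [-0.5 -0.5 -0. ] w 0.0856 q6 1.88 
 x,y,z shift [ 0.023  2.093 -0.189] yaw -0.023
```

>>> {"name": "drive_tool", "arguments": {"rows": [{"fingers": -1,"x": 0.01,"y": 0.1,"z": -0.05,"yaw": -0.01},{"fingers": -1,"x": 0.02,"y": 0.2,"z": -0.1,"yaw": -0.02},{"fingers": -1,"x": 0.02,"y": 0.35,"z": -0.15,"yaw": -0.02},{"fingers": -1,"x": 0.02,"y": 0.5,"z": -0.19,"yaw": -0.02},{"fingers": -1,"x": 0.02,"y": 0.65,"z": -0.19,"yaw": -0.02},{"fingers": -1,"x": 0.02,"y": 0.8,"z": -0.19,"yaw": -0.02},{"fingers": -1,"x": 0.02,"y": 0.9,"z": -0.19,"yaw": -0.02},{"fingers": -1,"x": 0.02,"y": 1,"z": -0.19,"yaw": -0.02}]}}

```text
time_s: 7.15
ee_pos: [0.4337, 0.1142, 0.1308]
ee_rot: [-1.571, 0.0, 2.954]
wrist_force: [-0.3, 0.5, 0.4]
width: 0.0855
```

>>> {"name": "drive_tool", "arguments": {"rows": [{"fingers": -1,"x": 0,"y": 0.13,"z": 0,"yaw": 0},{"fingers": -1,"x": 0,"y": 0.26,"z": 0,"yaw": 0},{"fingers": -1,"x": 0,"y": 0.4,"z": 0,"yaw": 0},{"fingers": -1,"x": 0,"y": 0.53,"z": 0,"yaw": 0},{"fingers": -1,"x": 0,"y": 0.66,"z": 0,"yaw": 0},{"fingers": -1,"x": 0,"y": 0.8,"z": 0,"yaw": 0},{"fingers": -1,"x": 0,"y": 0.9,"z": 0,"yaw": 0},{"fingers": -1,"x": 0,"y": 1,"z": 0,"yaw": 0}]}}

```text
time_s: 8.15
ee_pos: [0.4336, 0.1143, 0.0307]
ee_rot: [-1.571, 0.0, 2.954]
wrist_force: [-0.2, -0.4, -0.0]
width: 0.0854
```

>>> {"name": "drive_tool", "arguments": {"rows": [{"fingers": -1,"x": 0,"y": 0.06,"z": 0,"yaw": 0},{"fingers": 0,"x": 0,"y": 0.09,"z": 0,"yaw": 0},{"fingers": 1,"x": 0,"y": 0.09,"z": 0,"yaw": 0},{"fingers": 1,"x": 0,"y": 0.09,"z": 0,"yaw": 0},{"fingers": 1,"x": 0,"y": 0.09,"z": 0,"yaw": 0},{"fingers": 1,"x": 0,"y": 0.09,"z": 0,"yaw": 0},{"fingers": 1,"x": 0,"y": 0.09,"z": 0,"yaw": 0},{"fingers": 1,"x": 0,"y": 0.09,"z": 0,"yaw": 0}], "squeeze": 50}}

```text
time_s: 9.15
ee_pos: [0.4341, 0.1144, 0.0228]
ee_rot: [-1.571, 0.001, 2.954]
wrist_force: [1.9, 0.4, 2.6]
width: 0.0494
```

```bash
python3 - <<'E'
from h import *
to(.706,-.065,.16,-168)
M=cm('top');it=cv2.imread('pics/top1.png')
# rest fit: pegs in crop px
print(ground(M,[[75+643/2.8,155+75/2.8],[75+677/2.8,155+67/2.8]],.032))
E
```

```text
t 9.15 pos [0.4341 0.1144 0.0228] rpy [-9.000e+01  1.000e-01  1.693e+02] F [1.9 0.4 2.6] w 0.0494 q6 1.9 
 x,y,z shift [-3.007 -1.369  1.255] yaw -0.253
[[ 0.69946097 -0.0514534   0.032     ]
 [ 0.70591755 -0.07750196  0.032     ]]
```

>>> {"name": "drive_tool", "arguments": {"rows": [{"fingers": 1,"x": 0,"y": -0.1,"z": 0,"yaw": 0},{"fingers": 1,"x": 0,"y": -0.2,"z": 0,"yaw": 0},{"fingers": 1,"x": -0.05,"y": -0.35,"z": 0.05,"yaw": 0},{"fingers": 1,"x": -0.1,"y": -0.5,"z": 0.1,"yaw": 0},{"fingers": 1,"x": -0.2,"y": -0.65,"z": 0.15,"yaw": 0},{"fingers": 1,"x": -0.3,"y": -0.8,"z": 0.2,"yaw": 0},{"fingers": 1,"x": -0.4,"y": -0.9,"z": 0.25,"yaw": 0},{"fingers": 1,"x": -0.5,"y": -1,"z": 0.3,"yaw": 0}]}}

```text
time_s: 10.15
ee_pos: [0.4777, 0.0749, 0.1229]
ee_rot: [-1.571, -0.0, 2.954]
wrist_force: [-0.7, 0.1, -2.7]
width: 0.0491
```

>>> {"name": "drive_tool", "arguments": {"rows": [{"fingers": 1,"x": -0.12,"y": -0.05,"z": 0.06,"yaw": 0},{"fingers": 1,"x": -0.25,"y": -0.1,"z": 0.12,"yaw": 0},{"fingers": 1,"x": -0.37,"y": -0.15,"z": 0.18,"yaw": 0},{"fingers": 1,"x": -0.5,"y": -0.2,"z": 0.25,"yaw": 0},{"fingers": 1,"x": -0.62,"y": -0.25,"z": 0.31,"yaw": 0},{"fingers": 1,"x": -0.75,"y": -0.3,"z": 0.38,"yaw": 0},{"fingers": 1,"x": -0.87,"y": -0.35,"z": 0.44,"yaw": 0},{"fingers": 1,"x": -1,"y": -0.37,"z": 0.5,"yaw": 0}]}}

```text
time_s: 11.15
ee_pos: [0.5669, 0.0071, 0.1598]
ee_rot: [-1.571, 0.001, 2.954]
wrist_force: [0.8, -1.2, -3.5]
width: 0.0496
```

>>> {"name": "drive_tool", "arguments": {"rows": [{"fingers": 1,"x": -0.1,"y": 0,"z": 0.07,"yaw": -0.04},{"fingers": 1,"x": -0.2,"y": 0,"z": 0.14,"yaw": -0.08},{"fingers": 1,"x": -0.3,"y": 0,"z": 0.21,"yaw": -0.12},{"fingers": 1,"x": -0.4,"y": 0,"z": 0.28,"yaw": -0.16},{"fingers": 1,"x": -0.5,"y": 0,"z": 0.35,"yaw": -0.2},{"fingers": 1,"x": -0.55,"y": 0,"z": 0.42,"yaw": -0.23},{"fingers": 1,"x": -0.6,"y": 0,"z": 0.46,"yaw": -0.25},{"fingers": 1,"x": -0.6,"y": 0,"z": 0.46,"yaw": -0.25}]}}

```text
time_s: 12.15
ee_pos: [0.6168, -0.0492, 0.1591]
ee_rot: [-1.571, -0.0, -2.937]
wrist_force: [0.3, 0.4, -1.6]
width: 0.0493
```

```bash
python3 - <<'E'
from h import *
to(.703,-.065,.16,-168)
M,im=snap('wrist','w2.png');np.savez('w2.npz',*M)
E
```

```text
t 12.15 pos [ 0.6168 -0.0492  0.1591] rpy [ -90.    -0.  -168.3] F [ 0.3  0.4 -1.6] w 0.0493 q6 1.2 
 x,y,z shift [-0.812 -0.009  0.33 ] yaw -0.003
```

View pics/w2.png

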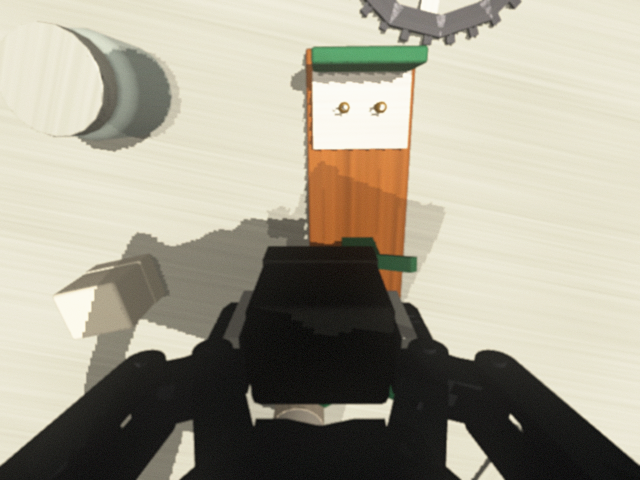

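```bash
python3 - <<'E'
from h import *
np.set_printoptions(precision=4,suppress=True)
f=np.load('w2.npz');M=tuple(f[k] for k in f.files);im=cv2.imread('pics/w2.png').astype(int)
K,d,r,t=M;print('cam',-cv2.Rodrigues(r)[0].T@t)
b,g,rr=im[...,0],im[...,1],im[...,2]
# peg tips/feet, ledge corners, base far-high edges
pk=np.array([[343,107.5],[380,107]]);print('pegs z.028',ground(M,pk,.028))
w=(im.min(2)>200)
lab=cv2.connectedComponents(w[75:155,305:415].astype(np.uint8))
n,l,st,_=cv2.connectedComponentsWithStats(w[60:160,311:411].astype(np.uint8));k=1+np.argmax(st[1:,4]);ys,xs=np.nonzero(l==k)
q=cv2.boxPoints(cv2.minAreaRect(np.c_[xs+311,ys+60].astype(np.float32)));print('ledge',q,ground(M,q,.02))
ys,xs=np.nonzero((rr>110)&(b<90)&(rr>g+50));s=(ys>155)&(ys<235)&(xs>290)&(xs<430);xs,ys=xs[s],ys[s]
E_=[[(xs[ys==y].min()-.5,y),(xs[ys==y].max()+.5,y)] for y in range(160,215)]
L=ground(M,[e[0] for e in E_],.012);Rg=ground(M,[e[1] for e in E_],.012)
for A in(L,Rg):
  vx,vy,x0,y0=cv2.fitLine(A[:,:2].astype(np.float32),cv2.DIST_HUBER,0,.01,.01).ravel();print('edge',np.degrees(np.arctan2(vy,vx)),x0,y0)
o=env.get_obs();Rt=R.from_euler('xyz',o['ee_rot']).as_matrix()
for dx in(-.004,0,.004):
  C=np.array([[dx+i*.02,j,k*.025] for i in(-1,1) for j in(.0228,.0228-.06) for k in(-1,1)]);print(dx,proj(M,C@Rt.T+o['ee_pos']).round(0).tolist())
E
```

```text
cam [ 0.6939 -0.0342  0.3017]
pegs z.028 [[ 0.7025 -0.0489  0.028 ]
 [ 0.7082 -0.0743  0.028 ]]
ledge [[311.6476  74.1412]
 [409.999   71.9556]
 [411.6634 146.8519]
 [313.312  149.0375]] [[ 0.72   -0.0226  0.02  ]
 [ 0.7356 -0.0903  0.02  ]
 [ 0.6861 -0.1058  0.02  ]
 [ 0.6695 -0.0341  0.02  ]]
edge 12.511785 0.6404656 -0.03563539
edge 12.730595 0.65578717 -0.11237726
-0.004 [[265.0, 237.0], [370.0, 237.0], [238.0, 296.0], [394.0, 296.0], [268.0, 312.0], [367.0, 312.0], [246.0, 398.0], [387.0, 398.0]]
0 [[265.0, 245.0], [370.0, 245.0], [239.0, 307.0], [394.0, 307.0], [269.0, 318.0], [366.0, 319.0], [246.0, 407.0], [386.0, 407.0]]
0.004 [[265.0, 253.0], [369.0, 253.0], [239.0, 318.0], [393.0, 318.0], [269.0, 325.0], [366.0, 325.0], [247.0, 416.0], [386.0, 416.0]]
```

>>> {"name": "drive_tool", "arguments": {"rows": [{"fingers": 1,"x": -0.13,"y": 0,"z": 0.1,"yaw": -0.01},{"fingers": 1,"x": -0.26,"y": 0,"z": 0.2,"yaw": -0.01},{"fingers": 1,"x": -0.39,"y": 0.1,"z": 0.3,"yaw": -0.01},{"fingers": 1,"x": -0.39,"y": 0.3,"z": 0.3,"yaw": -0.01},{"fingers": 1,"x": -0.39,"y": 0.5,"z": 0.3,"yaw": -0.01},{"fingers": 1,"x": -0.39,"y": 0.7,"z": 0.3,"yaw": -0.01},{"fingers": 1,"x": -0.39,"y": 0.85,"z": 0.3,"yaw": -0.01},{"fingers": 1,"x": -0.39,"y": 0.91,"z": 0.3,"yaw": -0.01}]}}

```text
time_s: 13.2
ee_pos: [0.6597, -0.0698, 0.0665]
ee_rot: [-1.572, -0.002, -2.921]
wrist_force: [0.2, -0.6, -1.9]
width: 0.0495
```

```bash
python3 - <<'E'
from h import *
to(.7055,-.0605,.068,-167.4)
M,im=snap('wrist','w3.png');np.savez('w3.npz',*M)
c=im[20:380,160:520,::-1];cv2.imwrite('pics/w3c.png',cv2.convertScaleAbs(cv2.resize(c,None,fx=1.66,fy=1.66,interpolation=cv2.INTER_CUBIC),alpha=1.6,beta=20))
o=env.get_obs();Rt=R.from_euler('xyz',o['ee_rot']).as_matrix()
C=np.array([[i*.02,j,k*.025] for i in(-1,1) for j in(.0228,.0228-.06) for k in(-1,1)]);print(proj(M,C@Rt.T+o['ee_pos']).round(1).tolist())
E
```

```text
t 13.2 pos [ 0.6597 -0.0698  0.0665] rpy [-9.010e+01 -1.000e-01 -1.673e+02] F [ 0.2 -0.6 -1.9] w 0.0495 q6 1.16 
 x,y,z shift [-0.467 -0.016  0.01 ] yaw 0.001
[[265.8, 244.2], [370.5, 244.3], [239.6, 306.3], [394.8, 306.5], [269.3, 318.0], [367.1, 318.1], [247.2, 406.3], [387.6, 406.5]]
```

View pics/w3c.png

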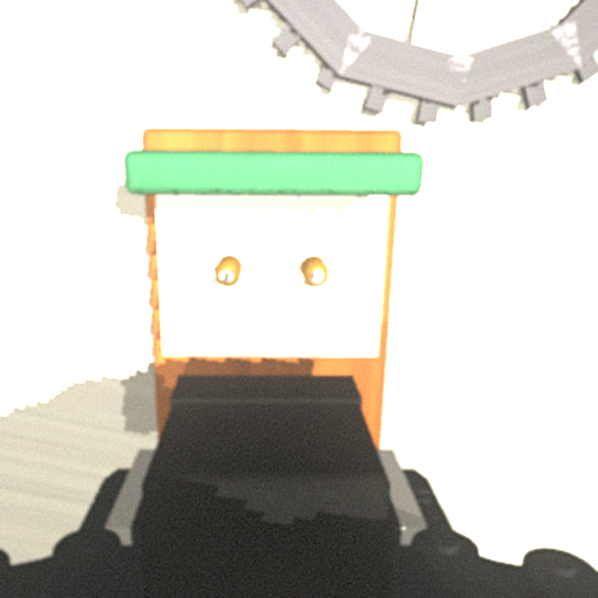

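```bash
python3 - <<'E'
from h import *
f=np.load('w3.npz');M=tuple(f[k] for k in f.files)
o=env.get_obs();Rt=R.from_euler('xyz',o['ee_rot']).as_matrix()
g=lambda uv,z:((ground(M,uv,z)-o['ee_pos'])@Rt*1000).round(1)
print(g([[265.4,247.1],[372,247.1]],.0437));print(g([[297.3,182.7],[349.8,182.7]],.029))
print('wall front/base', g([[160+130/1.66,20+190/1.66],[160+420/1.66,20+190/1.66]],.062), 'ledge near',g([[160+158/1.66,20+357/1.66],[160+380/1.66,20+357/1.66]],.02))
E
```

```text
[[-18.5  22.8 -25.3]
 [-18.6  22.8  25.8]]
[[-47.   37.5 -10.3]
 [-47.   37.4  15.5]]
wall front/base [[-71.5   4.4 -30.8]
 [-71.6   4.4  36.8]] ledge near [[-16.9  46.5 -34.2]
 [-17.   46.5  38.2]]
```

>>> {"name": "drive_tool", "arguments": {"rows": [{"fingers": 1,"x": -0.15,"y": 0,"z": 0.01,"yaw": 0},{"fingers": 1,"x": -0.3,"y": 0,"z": 0.02,"yaw": 0},{"fingers": 1,"x": -0.42,"y": 0,"z": 0.025,"yaw": 0},{"fingers": 1,"x": -0.48,"y": 0,"z": 0.025,"yaw": 0},{"fingers": 1,"x": -0.48,"y": 0,"z": 0.025,"yaw": 0},{"fingers": 1,"x": -0.48,"y": 0.05,"z": 0.025,"yaw": 0},{"fingers": 1,"x": -0.48,"y": 0.09,"z": 0.025,"yaw": 0},{"fingers": 1,"x": -0.48,"y": 0.13,"z": 0.025,"yaw": 0}]}}

```text
time_s: 14.25
ee_pos: [0.7076, -0.062, 0.0547]
ee_rot: [-1.571, -0.001, -2.921]
wrist_force: [0.3, 0.1, -2.8]
width: 0.049
```

```bash
python3 - <<'E'
from h import *
to(.7055,-.0605,.0428,-167.4)
E
```

```text
t 14.25 pos [ 0.7076 -0.062   0.0547] rpy [ -90.    -0.  -167.4] F [ 0.3  0.1 -2.8] w 0.049 q6 1.19 
 x,y,z shift [ 0.017  0.119 -0.02 ] yaw 0.001
```

>>> {"name": "drive_tool", "arguments": {"rows": [{"fingers": 1,"x": 0,"y": 0.02,"z": 0,"yaw": 0},{"fingers": 1,"x": 0,"y": 0.04,"z": 0,"yaw": 0},{"fingers": 1,"x": 0,"y": 0.06,"z": 0,"yaw": 0},{"fingers": 1,"x": 0,"y": 0.07,"z": 0,"yaw": 0},{"fingers": 1,"x": 0,"y": 0.08,"z": 0,"yaw": 0},{"fingers": 1,"x": 0,"y": 0.09,"z": 0,"yaw": 0},{"fingers": 1,"x": 0,"y": 0.1,"z": 0,"yaw": 0},{"fingers": 1,"x": 0,"y": 0.11,"z": 0,"yaw": 0}]}}

```text
time_s: 15.25
ee_pos: [0.7081, -0.062, 0.0443]
ee_rot: [-1.571, 0.0, -2.921]
wrist_force: [-0.0, -0.6, -1.8]
width: 0.0493
```

>>> {"name": "drive_tool", "arguments": {"rows": [{"fingers": 1,"x": 0,"y": 0.01,"z": 0,"yaw": 0},{"fingers": 1,"x": 0,"y": 0.01,"z": 0,"yaw": 0},{"fingers": 1,"x": 0,"y": 0.02,"z": 0,"yaw": 0},{"fingers": 1,"x": 0,"y": 0.02,"z": 0,"yaw": 0},{"fingers": 1,"x": 0,"y": 0.02,"z": 0,"yaw": 0},{"fingers": 1,"x": 0,"y": 0.02,"z": 0,"yaw": 0},{"fingers": 1,"x": 0,"y": 0.02,"z": 0,"yaw": 0},{"fingers": 1,"x": 0,"y": 0.02,"z": 0,"yaw": 0}]}}

```text
time_s: 16.25
ee_pos: [0.7083, -0.062, 0.0428]
ee_rot: [-1.571, 0.0, -2.921]
wrist_force: [-2.6, -0.0, 4.3]
width: 0.0492
```

>>> {"name": "drive_tool", "arguments": {"rows": [{"fingers": 0,"x": 0,"y": 0,"z": 0,"yaw": 0},{"fingers": -1,"x": 0,"y": 0,"z": 0,"yaw": 0},{"fingers": -1,"x": 0,"y": 0,"z": 0,"yaw": 0},{"fingers": -1,"x": 0,"y": 0,"z": 0,"yaw": 0},{"fingers": -1,"x": 0,"y": -0.1,"z": 0,"yaw": 0},{"fingers": -1,"x": 0,"y": -0.3,"z": 0,"yaw": 0},{"fingers": -1,"x": 0,"y": -0.6,"z": 0,"yaw": 0},{"fingers": -1,"x": 0,"y": -1,"z": 0,"yaw": 0}]}}

```text
time_s: 17.25
ee_pos: [0.7079, -0.062, 0.144]
ee_rot: [-1.571, -0.0, -2.921]
wrist_force: [0.3, 0.9, -0.8]
width: 0.0856
```

>>> {"name": "drive_tool", "arguments": {"rows": [{"fingers": -1,"x": 0.01,"y": -0.1,"z": -0.12,"yaw": 0},{"fingers": -1,"x": 0.02,"y": -0.2,"z": -0.25,"yaw": 0},{"fingers": -1,"x": 0.03,"y": -0.3,"z": -0.37,"yaw": 0},{"fingers": -1,"x": 0.04,"y": -0.4,"z": -0.5,"yaw": 0},{"fingers": -1,"x": 0.06,"y": -0.5,"z": -0.62,"yaw": 0},{"fingers": -1,"x": 0.08,"y": -0.6,"z": -0.75,"yaw": 0},{"fingers": -1,"x": 0.09,"y": -0.6,"z": -0.87,"yaw": 0},{"fingers": -1,"x": 0.1,"y": -0.6,"z": -1,"yaw": 0}]}}

```text
time_s: 18.25
ee_pos: [0.676, 0.0341, 0.2021]
ee_rot: [-1.571, -0.0, -2.921]
wrist_force: [-0.4, 0.5, -0.3]
width: 0.0855
```

```bash
python3 - <<'E'
from h import *
to(.578,.348,.2,-158.3)
snap('wrist','w4.png')
E
```

```text
t 18.25 pos [0.676  0.0341 0.2021] rpy [ -90.    -0.  -167.4] F [-0.4  0.5 -0.3] w 0.0855 q6 1.32 
 x,y,z shift [ 0.269  0.021 -3.277] yaw -0.101
```

View pics/w4.png

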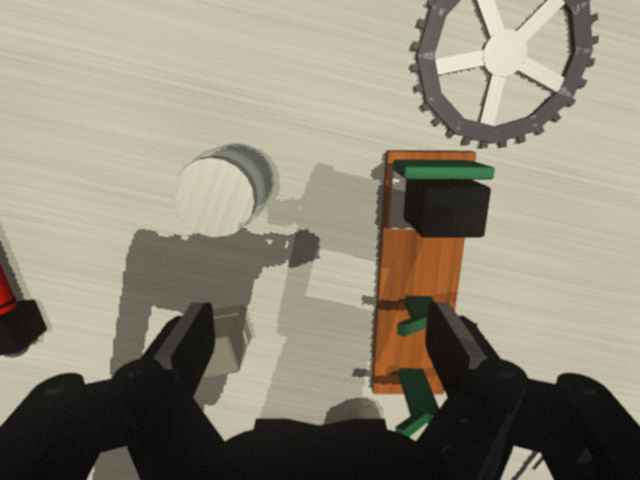

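>>> {"name": "drive_tool", "arguments": {"rows": [{"fingers": -1,"x": 0.01,"y": 0,"z": -0.12,"yaw": 0},{"fingers": -1,"x": 0.02,"y": 0,"z": -0.25,"yaw": 0},{"fingers": -1,"x": 0.03,"y": 0,"z": -0.37,"yaw": 0},{"fingers": -1,"x": 0.04,"y": 0,"z": -0.5,"yaw": 0},{"fingers": -1,"x": 0.05,"y": 0,"z": -0.62,"yaw": 0},{"fingers": -1,"x": 0.06,"y": 0,"z": -0.75,"yaw": 0},{"fingers": -1,"x": 0.07,"y": 0,"z": -0.87,"yaw": 0},{"fingers": -1,"x": 0.09,"y": 0,"z": -1,"yaw": 0}]}}

```text
time_s: 19.3
ee_pos: [0.6455, 0.1297, 0.2023]
ee_rot: [-1.571, 0.0, -2.921]
wrist_force: [0.4, 0.6, 0.6]
width: 0.0852
```

>>> {"name": "drive_tool", "arguments": {"rows": [{"fingers": -1,"x": 0.01,"y": 0,"z": -0.12,"yaw": 0},{"fingers": -1,"x": 0.02,"y": 0,"z": -0.25,"yaw": 0},{"fingers": -1,"x": 0.03,"y": 0,"z": -0.37,"yaw": 0},{"fingers": -1,"x": 0.04,"y": 0,"z": -0.5,"yaw": 0},{"fingers": -1,"x": 0.05,"y": 0,"z": -0.62,"yaw": 0},{"fingers": -1,"x": 0.06,"y": 0,"z": -0.75,"yaw": 0},{"fingers": -1,"x": 0.07,"y": 0,"z": -0.87,"yaw": 0},{"fingers": -1,"x": 0.09,"y": 0,"z": -1,"yaw": 0}]}}

```text
time_s: 20.3
ee_pos: [0.6148, 0.2253, 0.2023]
ee_rot: [-1.571, -0.0, -2.921]
wrist_force: [-0.5, -0.4, -0.5]
width: 0.0849
```

>>> {"name": "drive_tool", "arguments": {"rows": [{"fingers": -1,"x": 0.01,"y": 0,"z": -0.14,"yaw": -0.02},{"fingers": -1,"x": 0.02,"y": 0,"z": -0.28,"yaw": -0.03},{"fingers": -1,"x": 0.03,"y": 0,"z": -0.42,"yaw": -0.05},{"fingers": -1,"x": 0.04,"y": 0,"z": -0.56,"yaw": -0.06},{"fingers": -1,"x": 0.05,"y": 0,"z": -0.7,"yaw": -0.08},{"fingers": -1,"x": 0.06,"y": 0,"z": -0.85,"yaw": -0.09},{"fingers": -1,"x": 0.08,"y": 0,"z": -1,"yaw": -0.1},{"fingers": -1,"x": 0.09,"y": 0,"z": -1,"yaw": -0.1}]}}

```text
time_s: 21.3
ee_pos: [0.5838, 0.3213, 0.2023]
ee_rot: [-1.571, -0.0, -2.762]
wrist_force: [-0.5, -1.1, -1.3]
width: 0.0851
```

```bash
python3 - <<'E'
from h import *
np.set_printoptions(precision=4,suppress=True)
to(.578,.348,.2,-158.3)
M,im=snap('wrist','w5.png');np.savez('w5.npz',*M)
f=im.astype(int);m=(f[...,0]>110)&(f[...,1]<60)&(f[...,2]<60);ys,xs=np.nonzero(m);print(m.sum(),xs.min(),xs.max(),ys.min(),ys.max())
P=ground(M,np.c_[xs,ys],.022)[:,:2];mu=np.median(P,0);u=np.linalg.svd(P-P.mean(0))[2][0];u*=np.sign(u[0]);s=(P-mu)@u
for a in np.arange(round(s.min(),2),s.max(),.02):
  q=P[(s>a)&(s<a+.02)]-mu;v=q@[-u[1],u[0]];print(a.round(3),v.min().round(4),v.max().round(4))
print(mu,u,np.degrees(np.arctan2(u[1],u[0])),s.min(),s.max())
E
```

```text
t 21.3 pos [0.5838 0.3213 0.2023] rpy [ -90.    -0.  -158.2] F [-0.5 -1.1 -1.3] w 0.0851 q6 1.61 
 x,y,z shift [-0.045  0.023 -0.27 ] yaw 0.001
7993 259 635 22 392
-0.27 -0.3712 -0.352Traceback (most recent call last):
  File "<stdin>", line 8, in <module>
    return umr_minimum(a, axis, None, out, keepdims, initial, where)
ValueError: zero-size array to reduction operation minimum which has no identity
```

View pics/w5.png

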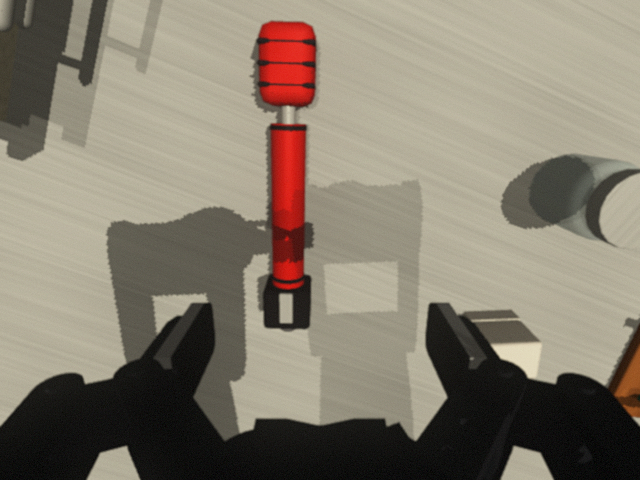

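```bash
python3 - <<'E'
from h import *
np.set_printoptions(precision=4,suppress=True)
f=np.load('w5.npz');M=tuple(f[k] for k in f.files)
im=cv2.imread('pics/w5.png').astype(int);r,g,b=im[...,2],im[...,1],im[...,0]
m=(r>70)&(r>g*2.2)&(r>b*2.2);A=[]
for y in range(132,280,3):
    x=np.nonzero(m[y,260:320])[0]+260;A.append((x.min(),y));A.append((x.max()+1,y))
W=ground(M,A,.022);c=((W[::2]+W[1::2])/2)[:,:2];wd=np.linalg.norm(W[::2]-W[1::2],axis=1)
print('width',np.median(wd));vx,vy,x0,y0=cv2.fitLine(c.astype(np.float32),cv2.DIST_HUBER,0,.01,.01).ravel();print('yaw',np.degrees(np.arctan2(vy,vx)),x0,y0)
G=ground(M,[[289,125],[288,288],[288,21],[287,328]],[.022,.022,.044,.044]);print(G)
u=np.array([vx,vy]);u*=np.sign(vx);s=(G[:,:2]-[x0,y0])@u;print('along: barrel hi(71) lo(-75) handle end(145,z44) head end',s*1000)
o=env.get_obs()
for off in(0.,):
  mid=np.array([x0,y0])+u*((s[0]-.071)+(s[1]+.075))/2;print('mid',mid);to(*mid,.005,np.degrees(np.arctan2(u[1],u[0]))-180)
E
```

```text
width 0.028807146797826116
yaw 20.283875 0.5545499 0.34023204
[[0.6404 0.3711 0.022 ]
 [0.4977 0.3193 0.022 ]
 [0.7092 0.3955 0.044 ]
 [0.4693 0.3079 0.044 ]]
along: barrel hi(71) lo(-75) handle end(145,z44) head end [ 91.1732 -60.5449 164.2247 -91.1458]
mid [0.5708 0.3462]
t 21.35 pos [0.584  0.3206 0.2023] rpy [ -90.    -0.  -158.3] F [-0.1 -0.6 -0.3] w 0.0856 q6 1.61 
 x,y,z shift [ 0.028  1.973 -0.287] yaw 0.016
```

>>> {"name": "drive_tool", "arguments": {"rows": [{"fingers": -1,"x": 0,"y": 0.1,"z": -0.1,"yaw": 0.01},{"fingers": -1,"x": 0,"y": 0.2,"z": -0.2,"yaw": 0.016},{"fingers": -1,"x": 0,"y": 0.35,"z": -0.29,"yaw": 0.016},{"fingers": -1,"x": 0,"y": 0.5,"z": -0.29,"yaw": 0.016},{"fingers": -1,"x": 0,"y": 0.65,"z": -0.29,"yaw": 0.016},{"fingers": -1,"x": 0,"y": 0.8,"z": -0.29,"yaw": 0.016},{"fingers": -1,"x": 0,"y": 0.9,"z": -0.29,"yaw": 0.016},{"fingers": -1,"x": 0,"y": 1,"z": -0.29,"yaw": 0.016}]}}

```text
time_s: 22.35
ee_pos: [0.5739, 0.347, 0.1018]
ee_rot: [-1.571, 0.0, -2.789]
wrist_force: [-0.3, -0.1, 0.5]
width: 0.086
```

>>> {"name": "drive_tool", "arguments": {"rows": [{"fingers": -1,"x": 0,"y": 0.15,"z": 0,"yaw": 0},{"fingers": -1,"x": 0,"y": 0.3,"z": 0,"yaw": 0},{"fingers": -1,"x": 0,"y": 0.45,"z": 0,"yaw": 0},{"fingers": -1,"x": 0,"y": 0.6,"z": 0,"yaw": 0},{"fingers": -1,"x": 0,"y": 0.72,"z": 0,"yaw": 0},{"fingers": -1,"x": 0,"y": 0.84,"z": 0,"yaw": 0},{"fingers": -1,"x": 0,"y": 0.92,"z": 0,"yaw": 0},{"fingers": -1,"x": 0,"y": 0.97,"z": 0,"yaw": 0}]}}

```text
time_s: 23.35
ee_pos: [0.5736, 0.3471, 0.0048]
ee_rot: [-1.571, -0.0, -2.789]
wrist_force: [0.2, -0.9, 0.1]
width: 0.0854
```

>>> {"name": "drive_tool", "arguments": {"rows": [{"fingers": 0,"x": 0,"y": 0,"z": 0,"yaw": 0},{"fingers": 1,"x": 0,"y": 0,"z": 0,"yaw": 0},{"fingers": 1,"x": 0,"y": 0,"z": 0,"yaw": 0},{"fingers": 1,"x": 0,"y": 0,"z": 0,"yaw": 0},{"fingers": 1,"x": 0,"y": 0,"z": 0,"yaw": 0},{"fingers": 1,"x": 0,"y": 0,"z": 0,"yaw": 0},{"fingers": 1,"x": 0,"y": 0,"z": 0,"yaw": 0},{"fingers": 1,"x": 0,"y": 0,"z": 0,"yaw": 0}], "squeeze": 25}}

```text
time_s: 24.35
ee_pos: [0.5741, 0.3475, 0.0061]
ee_rot: [-1.571, 0.001, -2.789]
wrist_force: [-0.9, 1.1, 5.4]
width: 0.029
```

```bash
python3 - <<'E'
from h import *
to(.57,-.094,.2,12.6)
E
```

```text
t 24.35 pos [0.5741 0.3475 0.0061] rpy [-9.000e+01  1.000e-01 -1.598e+02] F [-0.9  1.1  5.4] w 0.029 q6 1.68 
 x,y,z shift [ 1.562 -1.943  4.129] yaw -1.915
```

>>> {"name": "drive_tool", "arguments": {"rows": [{"fingers": 1,"x": 0,"y": 0,"z": 0,"yaw": 0},{"fingers": 1,"x": 0,"y": -0.05,"z": 0,"yaw": 0},{"fingers": 1,"x": 0,"y": -0.15,"z": 0,"yaw": 0},{"fingers": 1,"x": 0,"y": -0.3,"z": 0,"yaw": 0},{"fingers": 1,"x": 0,"y": -0.45,"z": 0,"yaw": 0},{"fingers": 1,"x": 0.05,"y": -0.6,"z": 0.02,"yaw": 0},{"fingers": 1,"x": 0.1,"y": -0.8,"z": 0.06,"yaw": 0},{"fingers": 1,"x": 0.2,"y": -1,"z": 0.1,"yaw": 0}], "squeeze": 60}}

```text
time_s: 25.35
ee_pos: [0.5583, 0.3304, 0.107]
ee_rot: [-1.571, 0.001, -2.789]
wrist_force: [0.3, -0.3, -3.2]
width: 0.0282
```

>>> {"name": "drive_tool", "arguments": {"rows": [{"fingers": 1,"x": 0.06,"y": -0.12,"z": 0.12,"yaw": 0},{"fingers": 1,"x": 0.12,"y": -0.25,"z": 0.25,"yaw": 0},{"fingers": 1,"x": 0.18,"y": -0.37,"z": 0.37,"yaw": 0},{"fingers": 1,"x": 0.25,"y": -0.5,"z": 0.5,"yaw": 0},{"fingers": 1,"x": 0.31,"y": -0.62,"z": 0.62,"yaw": 0},{"fingers": 1,"x": 0.38,"y": -0.75,"z": 0.75,"yaw": 0},{"fingers": 1,"x": 0.44,"y": -0.87,"z": 0.87,"yaw": 0},{"fingers": 1,"x": 0.5,"y": -0.94,"z": 1,"yaw": 0}]}}

```text
time_s: 26.35
ee_pos: [0.5462, 0.2189, 0.2006]
ee_rot: [-1.571, 0.001, -2.789]
wrist_force: [0.4, -0.7, -3.0]
width: 0.0282
```

>>> {"name": "drive_tool", "arguments": {"rows": [{"fingers": 1,"x": 0.06,"y": 0,"z": 0.12,"yaw": 0},{"fingers": 1,"x": 0.12,"y": 0,"z": 0.25,"yaw": 0},{"fingers": 1,"x": 0.18,"y": 0,"z": 0.37,"yaw": 0},{"fingers": 1,"x": 0.25,"y": 0,"z": 0.5,"yaw": 0},{"fingers": 1,"x": 0.31,"y": 0,"z": 0.62,"yaw": 0},{"fingers": 1,"x": 0.38,"y": 0,"z": 0.75,"yaw": 0},{"fingers": 1,"x": 0.44,"y": 0,"z": 0.87,"yaw": 0},{"fingers": 1,"x": 0.5,"y": 0,"z": 1,"yaw": 0}]}}

```text
time_s: 27.35
ee_pos: [0.5335, 0.1077, 0.1994]
ee_rot: [-1.571, 0.0, -2.789]
wrist_force: [-0.9, -0.5, -2.3]
width: 0.0283
```

>>> {"name": "drive_tool", "arguments": {"rows": [{"fingers": 1,"x": 0.06,"y": 0,"z": 0.12,"yaw": -0.08},{"fingers": 1,"x": 0.12,"y": 0,"z": 0.25,"yaw": -0.18},{"fingers": 1,"x": 0.18,"y": 0,"z": 0.37,"yaw": -0.28},{"fingers": 1,"x": 0.25,"y": 0,"z": 0.5,"yaw": -0.38},{"fingers": 1,"x": 0.31,"y": 0,"z": 0.62,"yaw": -0.48},{"fingers": 1,"x": 0.38,"y": 0,"z": 0.75,"yaw": -0.58},{"fingers": 1,"x": 0.44,"y": 0,"z": 0.87,"yaw": -0.66},{"fingers": 1,"x": 0.5,"y": 0,"z": 1,"yaw": -0.7}]}}

```text
time_s: 28.35
ee_pos: [0.5211, -0.0034, 0.1994]
ee_rot: [-1.571, 0.0, -1.687]
wrist_force: [1.3, -0.1, -3.5]
width: 0.0283
```

```bash
python3 - <<'E'
from h import *
to(.5518,-.0966,.17,12.6)
E
```

```text
t 28.35 pos [ 0.5211 -0.0034  0.1994] rpy [-90.    0.  -96.6] F [ 1.3 -0.1 -3.5] w 0.0283 q6 0.01 
 x,y,z shift [0.89  0.294 0.413] yaw -1.214
```

>>> {"name": "drive_tool", "arguments": {"rows": [{"fingers": 1,"x": 0.12,"y": 0,"z": 0.05,"yaw": -0.1},{"fingers": 1,"x": 0.24,"y": 0,"z": 0.1,"yaw": -0.21},{"fingers": 1,"x": 0.36,"y": 0,"z": 0.15,"yaw": -0.32},{"fingers": 1,"x": 0.48,"y": 0,"z": 0.2,"yaw": -0.43},{"fingers": 1,"x": 0.6,"y": 0,"z": 0.25,"yaw": -0.54},{"fingers": 1,"x": 0.7,"y": 0,"z": 0.3,"yaw": -0.65},{"fingers": 1,"x": 0.8,"y": 0,"z": 0.36,"yaw": -0.75},{"fingers": 1,"x": 0.89,"y": 0,"z": 0.41,"yaw": -0.85}]}}

```text
time_s: 29.35
ee_pos: [0.5514, -0.0966, 0.1993]
ee_rot: [-1.571, 0.0, -0.349]
wrist_force: [-0.5, 0.7, -2.7]
width: 0.0283
```

>>> {"name": "drive_tool", "arguments": {"rows": [{"fingers": 1,"x": 0,"y": 0,"z": 0,"yaw": -0.08},{"fingers": 1,"x": 0,"y": 0,"z": 0,"yaw": -0.16},{"fingers": 1,"x": 0,"y": 0,"z": 0,"yaw": -0.24},{"fingers": 1,"x": 0,"y": 0,"z": 0,"yaw": -0.32},{"fingers": 1,"x": 0,"y": 0,"z": 0,"yaw": -0.36},{"fingers": 1,"x": 0,"y": 0,"z": 0,"yaw": -0.36},{"fingers": 1,"x": 0,"y": 0,"z": 0,"yaw": -0.36},{"fingers": 1,"x": 0,"y": 0,"z": 0,"yaw": -0.36}]}}

```text
time_s: 30.35
ee_pos: [0.5514, -0.0959, 0.1993]
ee_rot: [-1.571, 0.0, 0.211]
wrist_force: [0.6, -0.3, -2.6]
width: 0.0279
```

```bash
python3 - <<'E'
from h import *
to(.5518,-.0966,.17,12.6)
M,im=snap('wrist','w6.png');np.savez('w6.npz',*M)
Ms,s=snap('scene','s6.png');c=cv2.resize(s[100:360,220:500,::-1],None,fx=1.85,fy=1.85)
cv2.imwrite('pics/c6.png',np.hstack([cv2.resize(im[:,:,::-1],(400,300)),cv2.resize(c,(400,371))[:300]]))
E
```

```text
t 30.35 pos [ 0.5514 -0.0959  0.1993] rpy [-90.    0.   12.1] F [ 0.6 -0.3 -2.6] w 0.0279 q6 -2.05 
 x,y,z shift [ 0.003  0.293 -0.008] yaw -0.006
```

View pics/c6.png

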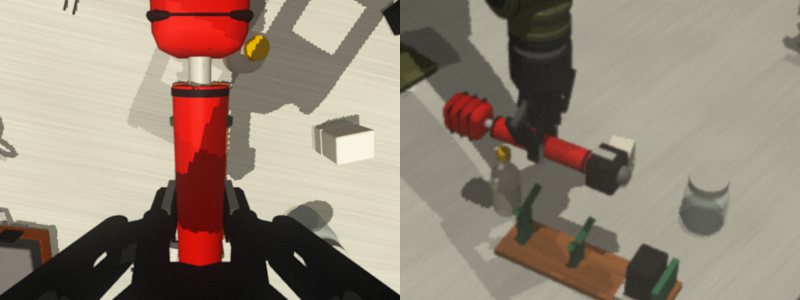

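>>> {"name": "drive_tool", "arguments": {"rows": [{"fingers": 1,"x": 0,"y": 0.1,"z": 0,"yaw": -0.006},{"fingers": 1,"x": 0,"y": 0.25,"z": 0,"yaw": -0.006},{"fingers": 1,"x": 0,"y": 0.4,"z": 0,"yaw": -0.006},{"fingers": 1,"x": 0,"y": 0.55,"z": 0,"yaw": -0.006},{"fingers": 1,"x": 0,"y": 0.7,"z": 0,"yaw": -0.006},{"fingers": 1,"x": 0,"y": 0.85,"z": 0,"yaw": -0.006},{"fingers": 1,"x": 0,"y": 0.95,"z": 0,"yaw": -0.006},{"fingers": 1,"x": 0,"y": 1,"z": 0,"yaw": -0.006}], "squeeze": 30}}

```text
time_s: 31.45
ee_pos: [0.5512, -0.0957, 0.0985]
ee_rot: [-1.57, 0.001, 0.221]
wrist_force: [0.3, 0.0, -3.1]
width: 0.0278
```

>>> {"name": "drive_tool", "arguments": {"rows": [{"fingers": 1,"x": 0,"y": 0.03,"z": 0,"yaw": 0},{"fingers": 1,"x": 0,"y": 0.06,"z": 0,"yaw": 0},{"fingers": 1,"x": 0,"y": 0.09,"z": 0,"yaw": 0},{"fingers": 1,"x": 0,"y": 0.11,"z": 0,"yaw": 0},{"fingers": 1,"x": 0,"y": 0.13,"z": 0,"yaw": 0},{"fingers": 1,"x": 0,"y": 0.15,"z": 0,"yaw": 0},{"fingers": 1,"x": 0,"y": 0.17,"z": 0,"yaw": 0},{"fingers": 1,"x": 0,"y": 0.18,"z": 0,"yaw": 0}], "squeeze": 20}}

```text
time_s: 32.45
ee_pos: [0.5518, -0.0958, 0.0823]
ee_rot: [-1.571, -0.0, 0.221]
wrist_force: [-2.8, 2.1, 4.4]
width: 0.0279
```

>>> {"name": "drive_tool", "arguments": {"rows": [{"fingers": 1,"x": 0,"y": 0.01,"z": 0,"yaw": 0},{"fingers": 1,"x": 0,"y": 0.02,"z": 0,"yaw": 0},{"fingers": 1,"x": 0,"y": 0.02,"z": 0,"yaw": 0},{"fingers": 1,"x": 0,"y": 0.03,"z": 0,"yaw": 0},{"fingers": 1,"x": 0,"y": 0.03,"z": 0,"yaw": 0},{"fingers": 1,"x": 0,"y": 0.04,"z": 0,"yaw": 0},{"fingers": 1,"x": 0,"y": 0.04,"z": 0,"yaw": 0},{"fingers": 1,"x": 0,"y": 0.04,"z": 0,"yaw": 0}]}}

```text
time_s: 33.45
ee_pos: [0.5527, -0.0954, 0.0799]
ee_rot: [-1.571, -0.002, 0.22]
wrist_force: [-3.8, 3.0, 9.9]
width: 0.0281
```

```bash
python3 - <<'E'
from h import *
to(.5518,-.0966,.073,12.6)
M,im=snap('wrist','w7.png')
Ms,s=snap('scene','s7.png');c=cv2.resize(s[170:350,240:460,::-1],(500,409),interpolation=cv2.INTER_CUBIC)
cv2.imwrite('pics/c7.png',np.hstack([cv2.resize(im[:,:,::-1],(300,225)),np.zeros((225,0,3),np.uint8)]) if 0 else np.hstack([np.vstack([cv2.resize(im[:,:,::-1],(300,225)),np.zeros((184,300,3),np.uint8)]),cv2.convertScaleAbs(c,alpha=1.3,beta=15)]))
E
```

```text
t 33.45 pos [ 0.5527 -0.0954  0.0799] rpy [-90.   -0.1  12.6] F [-3.8  3.   9.9] w 0.0281 q6 -2.06 
 x,y,z shift [-0.011  0.069 -0.01 ] yaw 0.0
```

View pics/c7.png

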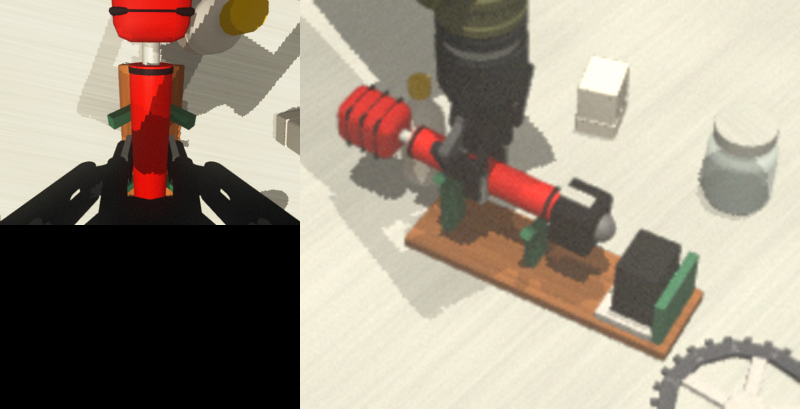

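>>> {"name": "drive_tool", "arguments": {"rows": [{"fingers": 1,"x": 0,"y": 0.01,"z": 0,"yaw": 0},{"fingers": 1,"x": 0,"y": 0.02,"z": 0,"yaw": 0},{"fingers": 1,"x": 0,"y": 0.02,"z": 0,"yaw": 0},{"fingers": 1,"x": 0,"y": 0.03,"z": 0,"yaw": 0},{"fingers": 1,"x": 0,"y": 0.03,"z": 0,"yaw": 0},{"fingers": 1,"x": 0,"y": 0.03,"z": 0,"yaw": 0},{"fingers": 1,"x": 0,"y": 0.03,"z": 0,"yaw": 0},{"fingers": 1,"x": 0,"y": 0.03,"z": 0,"yaw": 0}]}}

```text
time_s: 34.55
ee_pos: [0.5536, -0.0951, 0.0774]
ee_rot: [-1.571, -0.005, 0.22]
wrist_force: [-0.5, 5.0, 10.3]
width: 0.0283
```

>>> {"name": "drive_tool", "arguments": {"rows": [{"fingers": 1,"x": 0,"y": 0.01,"z": 0,"yaw": 0},{"fingers": 1,"x": 0,"y": 0.02,"z": 0,"yaw": 0},{"fingers": 1,"x": 0,"y": 0.02,"z": 0,"yaw": 0},{"fingers": 1,"x": 0,"y": 0.03,"z": 0,"yaw": 0},{"fingers": 1,"x": 0,"y": 0.03,"z": 0,"yaw": 0},{"fingers": 1,"x": 0,"y": 0.04,"z": 0,"yaw": 0},{"fingers": 1,"x": 0,"y": 0.04,"z": 0,"yaw": 0},{"fingers": 1,"x": 0,"y": 0.04,"z": 0,"yaw": 0}]}}

```text
time_s: 35.55
ee_pos: [0.5543, -0.0947, 0.074]
ee_rot: [-1.57, -0.006, 0.22]
wrist_force: [0.3, 8.0, 11.6]
width: 0.0283
```

>>> {"name": "drive_tool", "arguments": {"rows": [{"fingers": 1,"x": 0,"y": 0,"z": 0.01,"yaw": 0},{"fingers": 1,"x": 0,"y": 0,"z": 0.02,"yaw": 0},{"fingers": 1,"x": 0,"y": 0.01,"z": 0.02,"yaw": 0},{"fingers": 1,"x": 0,"y": 0.01,"z": 0.02,"yaw": 0},{"fingers": 1,"x": 0,"y": 0.02,"z": 0.02,"yaw": 0},{"fingers": 1,"x": 0,"y": 0.02,"z": 0.02,"yaw": 0},{"fingers": 1,"x": 0,"y": 0.02,"z": 0.02,"yaw": 0},{"fingers": 1,"x": 0,"y": 0.02,"z": 0.02,"yaw": 0}]}}

```text
time_s: 36.55
ee_pos: [0.5545, -0.0941, 0.0724]
ee_rot: [-1.573, -0.007, 0.221]
wrist_force: [1.6, 2.2, 11.9]
width: 0.0281
```

```bash
python3 - <<'E'
from h import *
to(.5518,-.0966,.073,12.6)
Ms,s=snap('scene','s8.png');c=cv2.resize(s[195:345,260:440,::-1],(780,600)[:2] if 0 else (720,600),interpolation=cv2.INTER_CUBIC)
cv2.imwrite('pics/c8.png',cv2.convertScaleAbs(c,alpha=1.3,beta=15))
# predicted axis px for seated pump shifted by d along slope
O=np.array([.566,-.0934,.085]);a=np.radians(-167.4);u=np.array([np.cos(a)*np.cos(.262),np.sin(a)*np.cos(.262),np.sin(.262)])
for d in(0,.014):
  P=np.array([O+u*(d+q) for q in(-.128,-.115,-.075,.071,.145)]);print(d,((proj(Ms,P)-[260,195])*4).round(0).tolist())
E
```

```text
t 36.55 pos [ 0.5545 -0.0941  0.0724] rpy [-90.2  -0.4  12.6] F [ 1.6  2.2 11.9] w 0.0281 q6 -2.06 
 x,y,z shift [-0.032 -0.006 -0.018] yaw 0.0
0 [[486.0, 367.0], [464.0, 353.0], [394.0, 310.0], [147.0, 156.0], [26.0, 81.0]]
0.014 [[462.0, 352.0], [439.0, 338.0], [370.0, 295.0], [124.0, 142.0], [4.0, 67.0]]
```

View pics/c8.png

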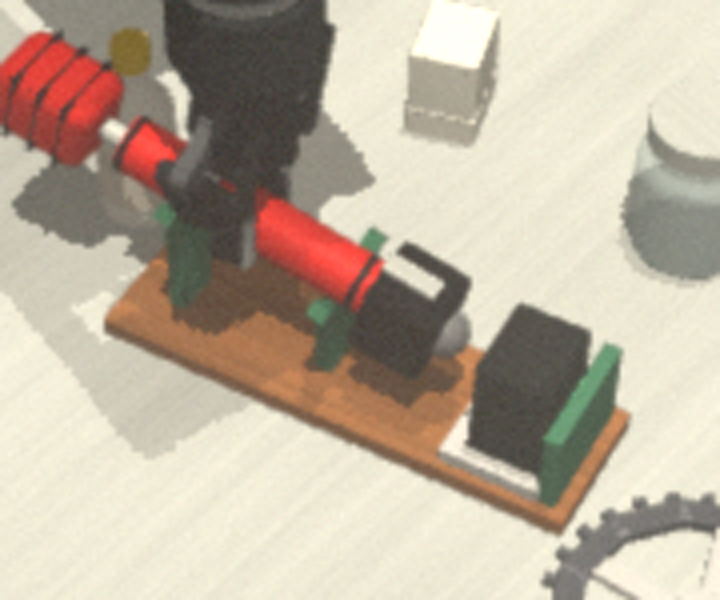

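>>> {"name": "drive_tool", "arguments": {"rows": [{"fingers": 1,"x": 0,"y": 0.01,"z": 0,"yaw": 0},{"fingers": 1,"x": 0,"y": 0.01,"z": 0,"yaw": 0},{"fingers": 1,"x": 0,"y": 0.02,"z": 0,"yaw": 0},{"fingers": 1,"x": 0,"y": 0.02,"z": 0,"yaw": 0},{"fingers": 1,"x": 0,"y": 0.03,"z": 0,"yaw": 0},{"fingers": 1,"x": 0,"y": 0.03,"z": 0,"yaw": 0},{"fingers": 1,"x": 0,"y": 0.03,"z": 0,"yaw": 0},{"fingers": 1,"x": 0,"y": 0.03,"z": 0,"yaw": 0}]}}

```text
time_s: 37.6
ee_pos: [0.5548, -0.0941, 0.0711]
ee_rot: [-1.573, -0.007, 0.221]
wrist_force: [-2.7, 3.4, 19.3]
width: 0.0283
```

>>> {"name": "drive_tool", "arguments": {"rows": [{"fingers": 1,"x": 0,"y": -0.015,"z": 0,"yaw": 0},{"fingers": 1,"x": 0.01,"y": -0.012,"z": 0,"yaw": 0},{"fingers": 1,"x": 0.03,"y": -0.007,"z": 0,"yaw": 0},{"fingers": 1,"x": 0.05,"y": -0.002,"z": 0,"yaw": 0},{"fingers": 1,"x": 0.06,"y": 0.001,"z": 0,"yaw": 0},{"fingers": 1,"x": 0.07,"y": 0.004,"z": 0,"yaw": 0},{"fingers": 1,"x": 0.08,"y": 0.006,"z": 0,"yaw": 0},{"fingers": 1,"x": 0.08,"y": 0.006,"z": 0,"yaw": 0}]}}

```text
time_s: 38.6
ee_pos: [0.5585, -0.0931, 0.0698]
ee_rot: [-1.572, 0.003, 0.222]
wrist_force: [-16.9, 0.3, 27.3]
width: 0.0284
```

>>> {"name": "drive_tool", "arguments": {"rows": [{"fingers": 1,"x": 0,"y": -0.01,"z": 0,"yaw": 0},{"fingers": 1,"x": 0,"y": -0.02,"z": 0,"yaw": 0},{"fingers": 1,"x": 0,"y": -0.025,"z": 0,"yaw": 0},{"fingers": 1,"x": 0,"y": -0.025,"z": 0,"yaw": 0},{"fingers": 1,"x": 0,"y": -0.025,"z": 0,"yaw": 0},{"fingers": 1,"x": 0,"y": -0.025,"z": 0,"yaw": 0},{"fingers": 1,"x": 0,"y": -0.025,"z": 0,"yaw": 0},{"fingers": 1,"x": 0,"y": -0.025,"z": 0,"yaw": 0}]}}

```text
time_s: 39.6
ee_pos: [0.5585, -0.093, 0.0699]
ee_rot: [-1.572, 0.003, 0.222]
wrist_force: [-10.5, -1.3, 15.0]
width: 0.0281
```

```bash
python3 - <<'E'
from h import *
to(.566,-.0934,.069,12.6)
Ms,s=snap('scene','s9.png');c=cv2.resize(s[195:345,260:440,::-1],(720,600),interpolation=cv2.INTER_CUBIC)
cv2.imwrite('pics/c9.png',cv2.convertScaleAbs(c,alpha=1.3,beta=15))
E
```

```text
t 39.6 pos [ 0.5585 -0.093   0.0699] rpy [-90.1   0.1  12.7] F [-10.5  -1.3  15. ] w 0.0281 q6 -2.05 
 x,y,z shift [ 0.072  0.009 -0.02 ] yaw 0.001
```

View pics/c9.png

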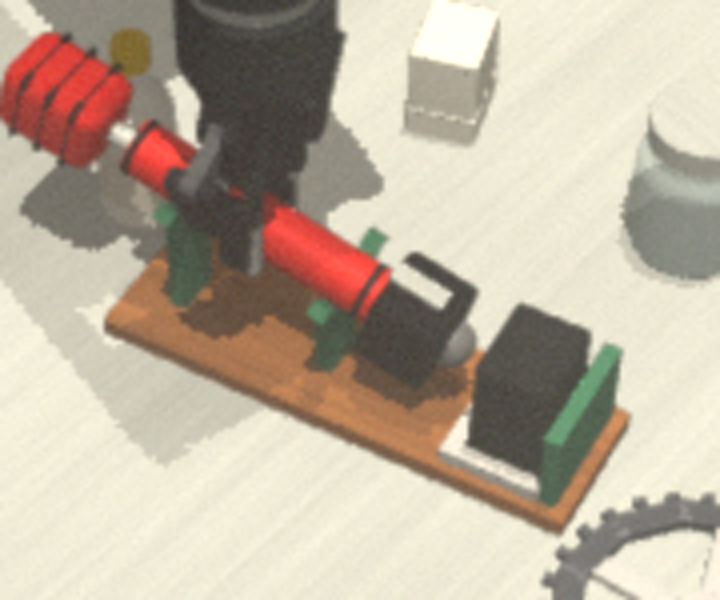

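>>> {"name": "drive_tool", "arguments": {"rows": [{"fingers": 1,"x": 0,"y": -0.01,"z": 0,"yaw": 0},{"fingers": 1,"x": 0,"y": -0.015,"z": 0,"yaw": 0},{"fingers": 1,"x": 0,"y": -0.02,"z": 0,"yaw": 0},{"fingers": 1,"x": 0.01,"y": -0.02,"z": 0,"yaw": 0},{"fingers": 1,"x": 0.02,"y": -0.018,"z": 0,"yaw": 0},{"fingers": 1,"x": 0.03,"y": -0.016,"z": 0,"yaw": 0},{"fingers": 1,"x": 0.04,"y": -0.014,"z": 0,"yaw": 0},{"fingers": 1,"x": 0.05,"y": -0.011,"z": 0,"yaw": 0}]}}

```text
time_s: 40.65
ee_pos: [0.5636, -0.0918, 0.0691]
ee_rot: [-1.572, 0.001, 0.222]
wrist_force: [-4.2, -2.5, 4.6]
width: 0.0282
```

>>> {"name": "drive_tool", "arguments": {"rows": [{"fingers": 1,"x": 0,"y": 0,"z": -0.005,"yaw": 0},{"fingers": 1,"x": 0.005,"y": 0.001,"z": -0.005,"yaw": 0},{"fingers": 1,"x": 0.01,"y": 0.002,"z": -0.005,"yaw": 0},{"fingers": 1,"x": 0.015,"y": 0.003,"z": -0.005,"yaw": 0},{"fingers": 1,"x": 0.02,"y": 0.005,"z": -0.005,"yaw": 0},{"fingers": 1,"x": 0.025,"y": 0.006,"z": -0.005,"yaw": 0},{"fingers": 1,"x": 0.03,"y": 0.007,"z": -0.005,"yaw": 0},{"fingers": 1,"x": 0.03,"y": 0.007,"z": -0.005,"yaw": 0}]}}

```text
time_s: 41.65
ee_pos: [0.5665, -0.0913, 0.0683]
ee_rot: [-1.571, 0.001, 0.221]
wrist_force: [-3.7, -2.3, 4.7]
width: 0.0279
```

>>> {"name": "drive_tool", "arguments": {"rows": [{"fingers": 1,"x": 0,"y": 0,"z": 0,"yaw": 0},{"fingers": 1,"x": 0.005,"y": 0.001,"z": 0,"yaw": 0},{"fingers": 1,"x": 0.01,"y": 0.002,"z": 0,"yaw": 0},{"fingers": 1,"x": 0.015,"y": 0.003,"z": 0,"yaw": 0},{"fingers": 1,"x": 0.02,"y": 0.005,"z": 0,"yaw": 0},{"fingers": 1,"x": 0.025,"y": 0.006,"z": 0,"yaw": 0},{"fingers": 1,"x": 0.03,"y": 0.007,"z": 0,"yaw": 0},{"fingers": 1,"x": 0.03,"y": 0.007,"z": 0,"yaw": 0}]}}

```text
time_s: 42.65
ee_pos: [0.5694, -0.0906, 0.0675]
ee_rot: [-1.572, 0.001, 0.221]
wrist_force: [-4.6, -2.9, 6.0]
width: 0.0283
```

>>> {"name": "drive_tool", "arguments": {"rows": [{"fingers": 1,"x": 0,"y": 0,"z": 0,"yaw": 0},{"fingers": 1,"x": 0.005,"y": 0.001,"z": 0,"yaw": 0},{"fingers": 1,"x": 0.01,"y": 0.002,"z": 0,"yaw": 0},{"fingers": 1,"x": 0.015,"y": 0.003,"z": 0,"yaw": 0},{"fingers": 1,"x": 0.02,"y": 0.005,"z": 0,"yaw": 0},{"fingers": 1,"x": 0.025,"y": 0.006,"z": 0,"yaw": 0},{"fingers": 1,"x": 0.03,"y": 0.007,"z": 0,"yaw": 0},{"fingers": 1,"x": 0.03,"y": 0.007,"z": 0,"yaw": 0}]}}

```text
time_s: 43.65
ee_pos: [0.5703, -0.0904, 0.0674]
ee_rot: [-1.571, 0.007, 0.222]
wrist_force: [-14.1, -3.3, 14.7]
width: 0.0284
```

```bash
python3 - <<'E'
from h import *
to(.566,-.0934,.069,12.6)
Ms,s=snap('scene','s10.png')
for n in('s8','s9','s10'):
    im=cv2.imread(f'pics/{n}.png').astype(int);r,g,b=im[...,2],im[...,1],im[...,0]
    m=(r>90)&(r>g*2.5)&(r>b*2.2);m[:190]=0;m[290:]=0;m[:,:255]=0;m[:,370:]=0
    ys,xs=np.nonzero(m);a=np.c_[xs,ys].astype(float)
    # axis direction from barrel pixels, far end (head side) and near end
    u=np.array([.845,.535]);s_=a@u;print(n,m.sum(),'ends',np.percentile(s_,[.5,99.5]).round(1), 'barrel dir',cv2.fitLine(a[(a[:,0]>325)].astype(np.float32),cv2.DIST_L2,0,.01,.01).ravel().round(3))
O=np.array([.566,-.0934,.085]);an=np.radians(-167.4);u3=np.array([np.cos(an)*np.cos(.262),np.sin(an)*np.cos(.262),np.sin(.262)])
p=proj(Ms,[O-.075*u3,O+.071*u3,O-.085*u3]);print(p,p@u,(p[1]-p[0])/np.linalg.norm(p[1]-p[0]))
# nose grey / gap profile along axis line beyond head
im=cv2.imread('pics/s10.png')
for q in np.arange(-.110,-.150,-.003):
    x,y=proj(Ms,[O+q*u3])[0].round().astype(int);print(round(q*1000),x,y,im[y,x].tolist())
E
```

```text
t 43.65 pos [ 0.5703 -0.0904  0.0674] rpy [-90.    0.4  12.7] F [-14.1  -3.3  14.7] w 0.0284 q6 -2.04 
 x,y,z shift [-0.048 -0.016 -0.02 ] yaw 0.001
s8 1040 ends [334.  439.3] barrel dir [  0.821   0.571 338.045 257.15 ]
s9 1052 ends [335.8 442.1] barrel dir [  0.843   0.539 339.542 258.954]
s10 1054 ends [341.6 448.3] barrel dir [  0.828   0.56  344.845 261.891]
[[358.51908686 272.41311961]
 [296.86211262 234.07483535]
 [362.83995413 275.10027493]] [448.68964738 376.07852208 453.77840832] [-0.84921754 -0.52804316]
-110 374 282 [37, 44, 47]
-113 375 283 [44, 48, 50]
-116 376 283 [44, 48, 54]
-119 378 284 [88, 95, 100]
-122 379 285 [79, 84, 88]
-125 380 286 [50, 55, 59]
-128 382 287 [45, 49, 53]
-131 383 288 [45, 51, 53]
-134 384 288 [45, 50, 54]
-137 386 289 [45, 49, 54]
-140 387 290 [45, 51, 54]
-143 388 291 [44, 50, 51]
-146 389 292 [43, 49, 51]
-149 391 292 [45, 50, 50]
```

>>> {"name": "drive_tool", "arguments": {"rows": [{"fingers": 1,"x": 0,"y": -0.01,"z": 0,"yaw": 0},{"fingers": 1,"x": -0.01,"y": -0.02,"z": 0,"yaw": 0},{"fingers": 1,"x": -0.01,"y": -0.02,"z": 0,"yaw": 0},{"fingers": 1,"x": -0.01,"y": -0.02,"z": 0,"yaw": 0},{"fingers": 1,"x": -0.01,"y": -0.02,"z": 0,"yaw": 0},{"fingers": 1,"x": -0.01,"y": -0.02,"z": 0,"yaw": 0},{"fingers": 1,"x": -0.01,"y": -0.02,"z": 0,"yaw": 0},{"fingers": 1,"x": -0.01,"y": -0.02,"z": 0,"yaw": 0}]}}

```text
time_s: 44.7
ee_pos: [0.5703, -0.0904, 0.0676]
ee_rot: [-1.571, 0.004, 0.221]
wrist_force: [-5.5, -3.5, 1.9]
width: 0.0281
```

Contact is still there at about 5.5 N axially. Release now, hold for a moment, then check.

>>> {"name": "drive_tool", "arguments": {"rows": [{"fingers": 0.2,"x": 0,"y": 0,"z": 0,"yaw": 0},{"fingers": 0,"x": 0,"y": 0,"z": 0,"yaw": 0},{"fingers": -0.3,"x": 0,"y": 0,"z": 0,"yaw": 0},{"fingers": -0.7,"x": 0,"y": 0,"z": 0,"yaw": 0},{"fingers": -1,"x": 0,"y": 0,"z": 0,"yaw": 0},{"fingers": -1,"x": 0,"y": 0,"z": 0,"yaw": 0},{"fingers": -1,"x": 0,"y": 0,"z": 0,"yaw": 0},{"fingers": -1,"x": 0,"y": 0,"z": 0,"yaw": 0}]}}

```text
time_s: 45.7
ee_pos: [0.5716, -0.0897, 0.0682]
ee_rot: [-1.571, -0.0, 0.221]
wrist_force: [1.8, -1.3, 0.0]
width: 0.0853
```

```bash
cat > chk.py <<'E'
from h import *
import sys
to(.566,-.0934,.069,12.6)
Ms,_=snap('scene',sys.argv[1]+'.png')
O=np.array([.566,-.0934,.085]);an=np.radians(-167.4);u3=np.array([np.cos(an)*np.cos(.262),np.sin(an)*np.cos(.262),np.sin(.262)])
for n in('s10',sys.argv[1]):
    im=cv2.imread(f'pics/{n}.png').astype(int);r,g,b=im[...,2],im[...,1],im[...,0]
    m=(r>90)&(r>g*2.5)&(r>b*2.2);m[:190]=0;m[290:]=0;m[:,:255]=0;m[:,370:]=0
    ys,xs=np.nonzero(m);a=np.c_[xs,ys].astype(float);k=a[a[:,0]>325]
    print(n,'ends',np.percentile(a@[.845,.535],[.5,99.5]).round(1),'fit',cv2.fitLine(k.astype(np.float32),cv2.DIST_L2,0,.01,.01).ravel().round(3))
print([(round(q*1000),im[tuple(proj(Ms,[O+q*u3])[0].round().astype(int)[::-1])].tolist()) for q in np.arange(-.113,-.134,-.003)])
E
python3 chk.py s11
```

```text
t 45.7 pos [ 0.5716 -0.0897  0.0682] rpy [-90.   -0.   12.7] F [ 1.8 -1.3  0. ] w 0.0853 q6 -2.04 
 x,y,z shift [-0.063 -0.008 -0.024] yaw 0.001
s10 ends [341.6 448.3] fit [  0.828   0.56  344.845 261.891]
s11 ends [341.5 448.3] fit [  0.855   0.519 343.778 261.355]
[(-113, [39, 44, 50]), (-116, [45, 50, 54]), (-119, [87, 94, 99]), (-122, [77, 80, 85]), (-125, [46, 52, 54]), (-128, [45, 53, 55]), (-131, [48, 53, 55]), (-134, [42, 49, 51])]
```

>>> {"name": "drive_tool", "arguments": {"rows": [{"fingers": -1,"x": 0,"y": -0.05,"z": 0,"yaw": 0},{"fingers": -1,"x": 0,"y": -0.15,"z": 0,"yaw": 0},{"fingers": -1,"x": 0,"y": -0.3,"z": 0,"yaw": 0},{"fingers": -1,"x": 0,"y": -0.45,"z": 0,"yaw": 0},{"fingers": -1,"x": 0,"y": -0.6,"z": 0,"yaw": 0},{"fingers": -1,"x": 0,"y": -0.75,"z": 0,"yaw": 0},{"fingers": -1,"x": 0,"y": -0.9,"z": 0,"yaw": 0},{"fingers": -1,"x": 0,"y": -1,"z": 0,"yaw": 0}]}}

```text
time_s: 46.75
ee_pos: [0.5719, -0.0898, 0.1696]
ee_rot: [-1.571, -0.001, 0.221]
wrist_force: [-1.0, -0.3, 0.8]
width: 0.0852
```

>>> {"name": "drive_tool", "arguments": {"rows": [{"fingers": -1,"x": 0,"y": -0.15,"z": 0,"yaw": 0},{"fingers": -1,"x": 0,"y": -0.3,"z": 0,"yaw": 0},{"fingers": -1,"x": 0,"y": -0.45,"z": 0,"yaw": 0},{"fingers": -1,"x": 0,"y": -0.6,"z": 0,"yaw": 0},{"fingers": -1,"x": 0,"y": -0.75,"z": 0,"yaw": 0},{"fingers": -1,"x": 0,"y": -0.9,"z": 0,"yaw": 0},{"fingers": -1,"x": 0,"y": -1,"z": 0,"yaw": 0},{"fingers": -1,"x": 0,"y": -1,"z": 0,"yaw": 0}]}}

```text
time_s: 47.75
ee_pos: [0.572, -0.0898, 0.2694]
ee_rot: [-1.572, -0.002, 0.221]
wrist_force: [-0.2, 0.7, 0.3]
width: 0.0854
```

```bash
python3 chk.py s12; python3 - <<'E'
from h import *
# whole-pump check: red silhouette in scene vs model; bottle unmoved
s1=cv2.imread('pics/scene1.png').astype(int);s2=cv2.imread('pics/s12.png').astype(int)
y=lambda s:np.argwhere((s[...,2]>130)&(s[...,1]>90)&(s[...,0]<60))
for s in(s1,s2):
    q=y(s);q=q[(q[:,0]>190)&(q[:,0]<225)&(q[:,1]>275)&(q[:,1]<310)];print('cap',len(q),q.mean(0).round(1))
M=cm('scene')
r,g,b=s2[...,2],s2[...,1],s2[...,0];m=(r>70)&(r>g*2)&(r>b*2);m[:180]=0;m[300:]=0;m[:,:240]=0;m[:,372:]=0;m=m.astype(float)
def cyl(p):
    d,dz,tilt=p;O=np.array([.566,-.0934,.085+dz]);an=np.radians(-167.4);u=np.array([np.cos(an)*np.cos(tilt),np.sin(an)*np.cos(tilt),np.sin(tilt)])
    v=np.array([-np.sin(an),np.cos(an),0]);w=np.cross(u,v);s=np.zeros(m.shape,np.uint8)
    th=np.linspace(0,6.28,40)[:,None]
    ring=lambda q,rad:O+u*(d+q)+rad*(np.cos(th)*v+np.sin(th)*w)
    sq=lambda q:np.array([O+u*(d+q)+.021*(i*v+j*w) for i in(-1,1) for j in(-1,1)])
    for P in(np.vstack([ring(-.073,.015),ring(.071,.015)]),np.vstack([sq(.085),sq(.145)])):
        cv2.fillConvexPoly(s,np.round(cv2.convexHull((proj(M,P)*16).astype(np.float32))).astype(np.int32),255,cv2.LINE_AA,4)
    return np.abs(s/255.-m).sum()/m.sum()
best=min((minimize(cyl,[0,0,t],method='Nelder-Mead',options=dict(initial_simplex=np.array([[0,0,t],[.01,0,t],[0,.01,t],[0,0,t+.06]]))) for t in(.2,.262)),key=lambda q:q.fun);print('along,dz,tilt',best.x,best.fun,cyl([0,0,.262]))
E
```

```text
t 47.75 pos [ 0.572  -0.0898  0.2694] rpy [-90.   -0.1  12.7] F [-0.2  0.7  0.3] w 0.0854 q6 -2.04 
 x,y,z shift [-0.07   2.004 -0.02 ] yaw 0.001
s10 ends [341.6 448.3] fit [  0.828   0.56  344.845 261.891]
s12 ends [341.8 448.2] fit [  0.835   0.551 341.599 259.679]
[(-113, [41, 43, 47]), (-116, [44, 47, 51]), (-119, [87, 92, 94]), (-122, [74, 79, 85]), (-125, [46, 52, 55]), (-128, [43, 50, 53]), (-131, [44, 51, 53]), (-134, [43, 46, 52])]
cap 45 [205.6 291.9]
cap 50 [205.2 291.8]
along,dz,tilt [-0.00554751  0.00357336  0.27746298] 0.3973384123263254 0.41823309647644863
```

```bash
python3 -c "
from bench import env
print(env.hand_in())"
```

```text
the job is handed in; nothing more can be done
None
```

The bumper is on both pegs and released, the pump lies in the rest's saddles with its handle at the high end, and I handed the job in at about 48 s. I could not look at the final state because all 12 picture views were used, so the last checks are numbers only.

- **Bumper:** it went down over the pegs with no side force and bottomed out at the expected height (tool at 0.0428 m, about 6 N more upward force). A later wrist picture, taken after I let go, showed it standing in place.
- **Pump placing:** the tool cannot tilt, so I lowered the pump level onto the high saddle and let it turn in a light grip until it lay on the slope. I then slid it down until the axial force jumped to about 14 N, which I took as the nose meeting the bumper. I eased that to about 5.5 N before opening the fingers.
- **After release:**
  - The pump's ends in the scene picture had moved no more than 0.2 pixels, both on opening and after the arm lifted away.
  - The lube bottle's cap was within half a pixel of where it started. I did not measure the jar, mug or bolt tool again, but the arm never came near the mug or bolt tool and passed well above the jar.

**Weaker checks:**
- A rough outline fit gave a tilt of 0.277 rad against the nominal 0.262, with the pump 5.5 mm farther down the slope and 3.6 mm higher than nominal. That fit was poor, with a residual of about 40%, so I do not trust its offsets.
- The highest force during the job was about 32 N, while I pressed the pump down and along the slope.
- That the nose touches rests on the contact force and the lack of movement afterwards, not on a close look.

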